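# Stock and close up a two-tier fittings stand

## Robot

A 6-joint arm with a two-finger parallel gripper is mounted at the origin on the work surface. World frame = base frame: x ahead of the robot, y to its left, z up, the work surface at z = 0. Lengths are in mm, angles in rad, forces in N, time in s.
With the tool pointing down it reaches from about 350 to 875 mm from the base axis. Payload 15.5 kg.
Tool frame: the origin (TCP) lies at the very end of the fingers, on their centre line; the grasp point (between the pads) lies 19 mm behind it (arm.hold_point_z is the distance from the TCP to the grasp point, in mm); z points along the fingers, y is the direction in which the jaws open and shut (so a half turn about z gives the same grasp; the last joint's range is limited). The gripper opens to 85 mm and grips with 20 to 120 N. Pads are 22 mm wide; open, the fingers measure 114 mm over their backs; the gripper's body (76 mm by 85 mm) begins 54 mm behind the grasp point. The pads swing forward as they close: fully open they stand 13 mm farther back than shut.
Start: joints at [-1.381, 0.494, 1.345, -0, 1.302, -0.096], TCP at [175.605, -599.824, 199.477] pointing down, gripper open.
Joint ranges: [-2.91, 2.91], [-0.82, 2.16], [0.22, 2.67], [-1.22, 4.37], [0.12, 2.79], [-3.08, 3.08]. Speed limits (rad/s): [1.89, 1.89, 2.57, 3.01, 3.01, 3.01].

## Interface

Orientations are given as a unit quaternion [x, y, z, w].
In Python, from cell import status, eyes, ticket, models, arm gives the robot as it stands.
- The arm moves only by the tool play_rows, never from a script. Its argument "series" is a list of rows, each an object of numbers: "hand": the finger opening in cm, from 0 to 8.54; "dx", "dy", "dz": the shift along the world's x, y, z in cm; "rx", "ry", "rz": the turn, a rotation vector about the world's x, y, z in rad. In form: [{"hand": .., "dx": .., "dy": .., "dz": .., "rx": .., "ry": .., "rz": ..}, ...]. A call has 1 to 12 rows; each row is the pose to reach, as a shift and turn from the pose measured when the call began; what a row does not reach only later rows make up. A row lasts 1/10 s, in which the tool goes at most 50 mm and 8.59 degrees, less where a joint would pass 70% of its speed; a pose out of reach is approached as far as the arm can. A call with a gripper value outside its range is refused whole. The fingers move at their own pace and stop on an object; "newtons" is the grip in N (left out, the last holds). Time passes only in rows, so rows that repeat a pose let the fingers close. It gives the time, the measured TCP pose, the force and the opening at its end, in the units of the state.
- status.state(): the state, without advancing time (a new reading comes with each control period).
- eyes.camera(name): name is "scene" or "top"; returns a dict with "pixels" (400x640x3 uint8, red, green, blue), "vfov" (degrees; the focal length in pixels is half the picture's height over the tangent of half this angle, whatever the lens; pixels are square), "cx", "cy" (the principal point, pixels), "k1" (the pictures are not rectified: a ray, as slopes to the right and down, at radius r is drawn at 1 + k1 r^2 times it, then the intrinsics apply), "cam_to_world" (4x4, takes a point from camera to world coordinates). Camera axes: x right, y down, z forward; pixel columns grow to the right and rows downward; lengths in mm; the calibration is good to about 2 mm. A picture is of the moment at which its call begins. There is no depth.
- ticket.job_done(): hands the job in, once; it reports no verdict.
Trained networks look in the newest picture that a camera, given by its name, has taken for a name from the list of things; names that differ only in an ending like _2 or _b are one class to them, and where a whole thing is asked for, a point or a joint stands for the part that bears it (a point fixed in the world has none). Each returns a list of dicts, best first, with "conf" (0 to 1); they miss things now and then, are a little off and sometimes report something else, mostly with a low value. They report only what shows in the picture. A call takes as long as a camera call.
- models.boxes_of(name, camera): "location" ([column, row] in pixels, amid what is visible of it).
- models.tip_of(name, camera): "location" ([column, row] in pixels: a listed point, or the origin of a listed thing).
The state is a dict: "clock": time; "joint_positions": joint angles; "qd": joint speeds; "tau": joint torques, N m; "tcp_pos": TCP position; "orientation": TCP orientation; "contact_force": force on the tool from outside, world axes, zero at the start; "torque": the same for the moment, N m; "width": finger opening in mm.
Only numpy, scipy, OpenCV 4.12 (cv2) and the standard library are available. Lean on these libraries where they do the work, as an engineer would, in place of code of your own. Each camera call takes 0.05 s, during which the arm holds its last target.

## Task

Lay the loose steel elbow fitting in the stand's lower tray, then take the upper tray from the sloping rest where it was left to drain and lower it level onto the stand, holding it until all four posts are well through its corner holes, so that it sits fully home on the post shoulders. Either end of the tray may face either way. Leave the other things on the bench where they stand, let go and move clear.

Things in the scene. Friction and masses are not known exactly. Their poses are not given: they have to be found in the camera images.
- stand: Two-tier stand, fixed to the bench: a dark steel open tray 150 (x) x 210 (y) x 36 mm high, walls and floor 4 mm thick, with four upright posts inside its corners at x = +-57, y = +-88 mm. Each post is 18 mm in diameter up to a flat shoulder at z = 70 mm, then a bright pin 10 mm in diameter up to z = 96 mm with a conical tip to z = 106 mm (tip 3 mm across). Origin: centre of the underside, on the bench; z up. It may stand left or right of the middle, turned a little.
- stand_seat (a point): Centre of the four post shoulders, 70 mm above the stand's origin: where the centre of the upper tray's underside ends up. Axes as the stand's.
- rest: Grey sloping rest, fixed to the bench, on the other side from the stand: a 165 x 240 mm sheet tilted 30 degrees about the rest's y, low edge towards its -x (roughly towards the robot), with a 12 mm lip on the low edge; the sheet's middle is 75 mm above the origin. A hanging rail crosses over it. Origin: on the bench below the sheet's middle; z up.
- rest_rail (a point): Middle of the steel hanging rail over the rest: 10 mm bar along the rest's y, at x = 12, z = 300 mm; its side posts (x = 62, y = +-132 mm) rise to 200 mm, then lean forward to it. It bars the way to the tray's handle from straight above: come in leaning 30 degrees, along the tray's z, and bring the tray out along that line, towards the robot.
- tray: Upper tray, loose, about 0.5 kg: bare aluminium, floor 150 (x) x 210 (y) x 6 mm, rim 28 mm high in all, four plain 14 mm corner holes through the floor at x = +-57, y = +-88 mm, and a fixed black bar handle over its middle. The same after half a turn. Origin: centre of the underside; z is the floor's normal, out of the open side. It starts lying on the sloping rest against the lip, so its z leans 30 degrees from vertical (towards the rest's -x).
- tray_handle (a point): Centre of the tray's bar handle, 60 mm along the tray's z from its origin. The bar runs along the tray's y: 14 mm thick (x), 24 mm deep (z, from 48 to 72 mm), 90 mm long, on two uprights at y = +-42 mm, with 78 mm free between them. Axes as the tray's.
- elbow: Loose steel elbow fitting, about 0.25 kg, lying flat on the bench near the middle: a 32 mm cube-like corner block (centre x = 30, y = -18 mm) with one leg towards -x and one towards +y, each a 24 mm tube ending in a 32 mm collar 20 mm long; overall about 90 x 68 x 32 mm. Origin: on its underside, inside the L; z up.
- elbow_grip (a point): Middle of the bare part of the elbow's longer leg, at x = -4, y = -18, z = 16 mm in the elbow's frame: a 24 mm diameter tube along the elbow's x, bare for about 38 mm. Axes as the elbow's.
- jar: Bystander: clear jar with a dark cap, 56 mm in diameter, 75 mm high, beyond the gap between stand and rest. Origin: centre of the underside.
- spanner: Bystander: steel spanner 190 mm long lying on the bench near the robot, to the right.
- coupling: Bystander: stepped steel coupling, 36 mm in diameter, 50 mm high, standing near the robot, to the left. Origin: centre of the underside.

How it is judged:
By the outcome, as a careful person would: the job done as asked, in the order asked, and still so for the second after the job is handed in, with the robot touching nothing.
It also fails if it takes over 67 s, if anything falls off the work surface, if the arm or the gripper's body presses on something with over 40 N, if the wrist force passes 120 N, or if a joint passes its speed limit or range.

## Working session

There is one attempt and no reset: what is moved stays moved. The work goes in short steps, Python scripts to look and compute and a tool call to move; the robot and the scene stay as the last step left them, time stands still between calls to the robot, and variables do not carry over. Pictures are saved under pics/ and viewed, and the job is handed in when it is done.

Besides the shell and the picture viewer there is one more tool, called as name([rows], argument=value, ...), one row to a line, values as JSON. play_rows: Moves the arm, as the interface text tells. Its arguments: {"type":"object","properties":{"series":{"type":"array"},"newtons":{"type":"number"}},"required":["series"]}

```bash
ls; mkdir -p pics; python3 - <<'E'
from cell import status, eyes, ticket, models, arm
import cv2
print(status.state())
print([a for a in dir(arm) if a[0]!='_'])
for c in ("scene","top"):
    d=eyes.camera(c); cv2.imwrite(f"pics/{c}0.png",d["pixels"][:,:,::-1])
    print(c,{k:d[k] for k in d if k!="pixels"})
    for n in ["stand","stand_seat","rest","rest_rail","tray","tray_handle","elbow","elbow_grip","jar","spanner","coupling"]:
        print(n,[(r["location"],r["conf"]) for r in models.tip_of(n,c)][:3],[(r["location"],r["conf"]) for r in models.boxes_of(n,c)][:2])
E
```

```text
pics
{'clock': 0.0, 'joint_positions': array([-1.38151440e+00,  4.94193368e-01,  1.34613701e+00,  1.91158144e-06,
        1.30247889e+00, -9.55311179e-02]), 'qd': array([ 0.00093696, -0.00118757,  0.00156613,  0.00120601, -0.00073211,
        0.00035384]), 'tau': array([ 5.09513542e-03, -8.82160592e+01, -3.83859015e+01,  4.70058767e-04,
        1.03310213e-02, -3.88792103e-05]), 'tcp_pos': array([ 175.52171316, -599.4362604 ,  198.89194678]), 'orientation': array([ 9.89877168e-01,  1.41925408e-01, -2.75836064e-05, -6.07678474e-04]), 'contact_force': array([-1.12644602, -0.12823499,  0.88284077]), 'torque': array([ 0.03425722,  0.04958132, -0.01027374]), 'width': 85.53080456474031}
['Unreachable', 'hold_point_z']
scene {'vfov': 56.039720218980975, 'cx': 320.5999311377614, 'cy': 202.1856818860786, 'k1': -0.07515454675420785, 'cam_to_world': array([[-5.61581833e-01,  4.47643886e-01, -6.95874124e-01,
         1.18699985e+03],
       [ 8.27372907e-01,  2.94717629e-01, -4.78116714e-01,
         4.65904003e+02],
       [-8.93965172e-03, -8.44249057e-01, -5.35876489e-01,
         7.08615249e
[... 1352 characters left out ...]
237.6, 159.5], 0.96)] [([231.0, 160.0], 0.87)]
stand_seat [([233.6, 155.3], 0.75)] [([232.8, 157.5], 0.87), ([421.2, 144.4], 0.71)]
rest [] [([421.3, 143.6], 0.75)]
rest_rail [([411.5, 144.1], 0.88)] [([416.1, 143.6], 0.92)]
tray [([389.1, 161.9], 0.93)] [([391.8, 164.5], 0.64)]
tray_handle [([398.8, 173.9], 0.9), ([208.8, 251.1], 0.57)] [([393.9, 167.5], 0.58), ([232.7, 159.8], 0.57)]
elbow [([314.7, 205.0], 0.62)] [([318.2, 200.2], 0.85)]
elbow_grip [([315.5, 211.6], 0.71)] [([318.0, 204.8], 0.66)]
jar [([304.3, 133.3], 0.89)] [([303.7, 129.2], 0.52)]
spanner [([413.9, 257.2], 0.75)] [([414.1, 253.4], 0.68)]
coupling [([209.1, 252.9], 0.47), ([398.0, 170.6], 0.45)] [([206.0, 250.9], 0.52)]
```

View pics/scene0.png

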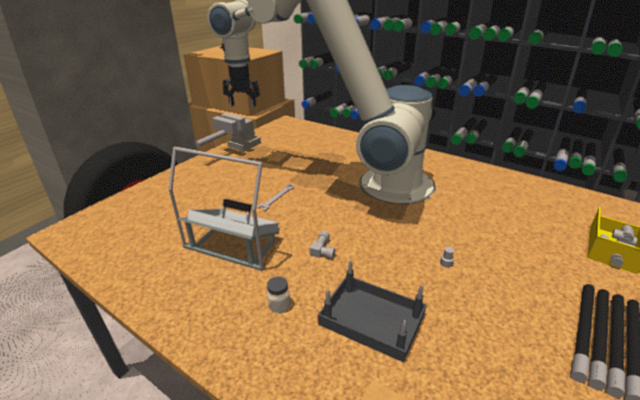

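View pics/top0.png

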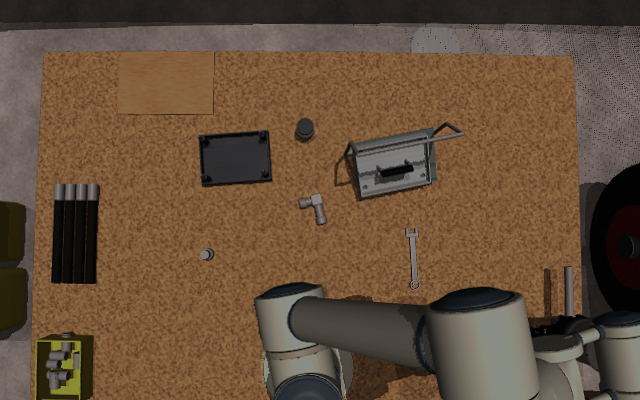

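```bash
python3 - <<'E'
import cv2
a=cv2.imread("pics/top0.png")
cv2.imwrite("pics/t_a.png",cv2.resize(a[90:220,170:300],(780,780*130//130),interpolation=cv2.INTER_CUBIC)[:600] if 0 else cv2.resize(a[110:210,170:300],(780,600),interpolation=cv2.INTER_CUBIC))
cv2.imwrite("pics/t_b.png",cv2.resize(a[80:230,330:500],(680,600),interpolation=cv2.INTER_CUBIC))
cv2.imwrite("pics/t_c.png",cv2.resize(a[170:230,280:360],(800,600),interpolation=cv2.INTER_CUBIC))
E
```

```text
(no output)
```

View pics/t_a.png

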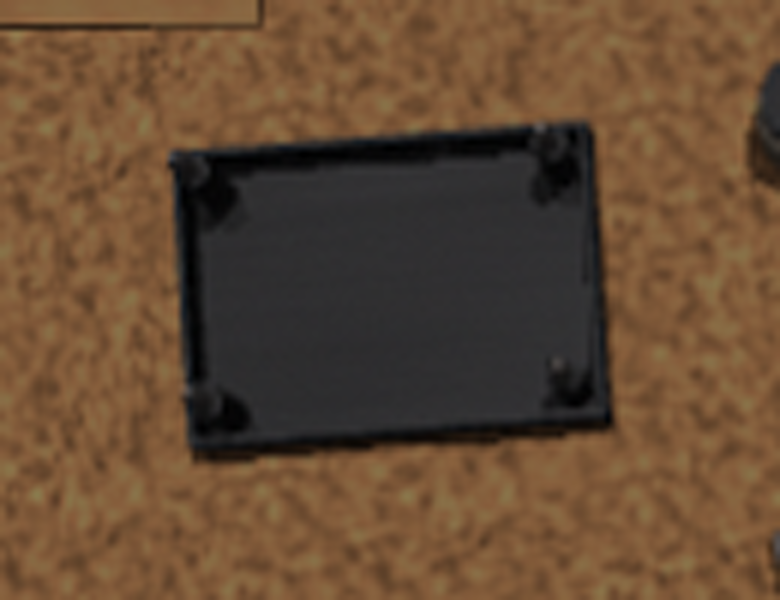

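View pics/t_b.png

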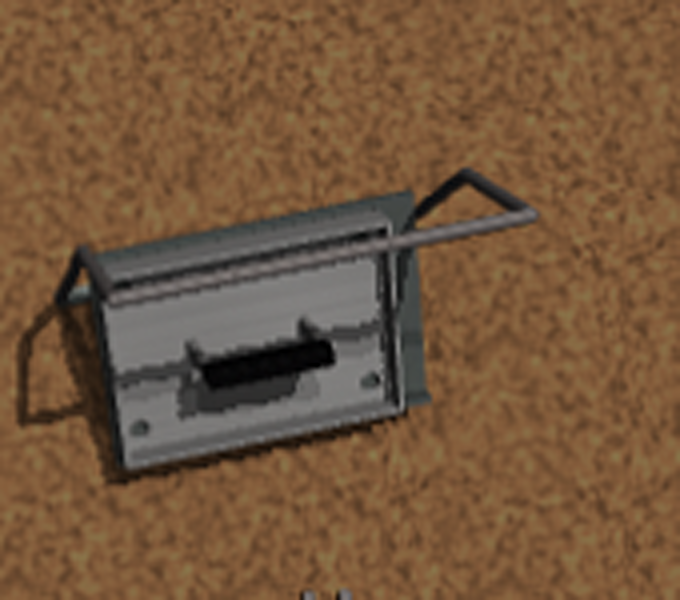

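View pics/t_c.png

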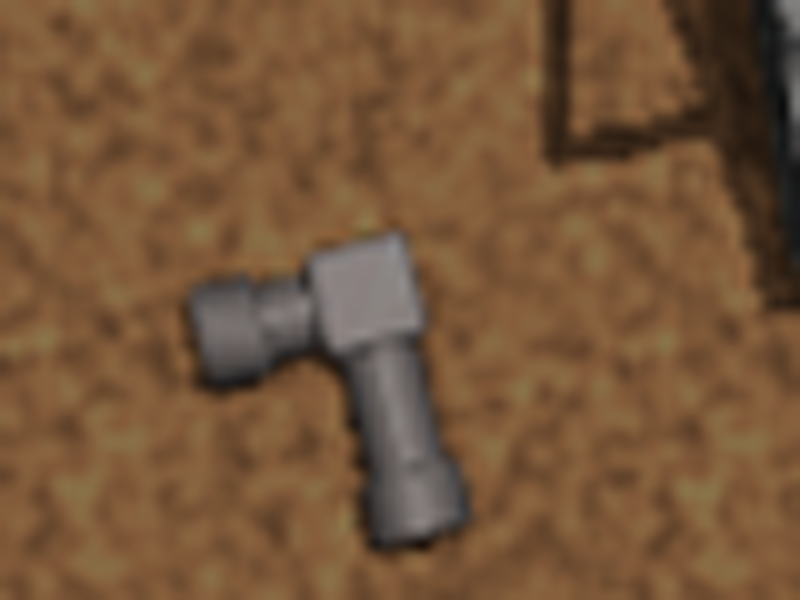

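Top view: stand around (235,158), elbow (318,205) with its long leg pointing to the robot, and tray handle at about (396,170). The coupling, spanner, jar and rest are all identified. Next I zoom in on the scene camera.

```bash
python3 - <<'E'
import cv2
a=cv2.imread("pics/scene0.png")
def crop(n,x0,y0,x1,y1,s,g=1.6):
    c=cv2.resize(a[y0:y1,x0:x1],None,fx=s,fy=s,interpolation=cv2.INTER_CUBIC)
    cv2.imwrite(n,cv2.convertScaleAbs(c,alpha=g,beta=15))
crop("pics/s_a.png",310,255,430,360,5.7)
crop("pics/s_b.png",165,140,290,275,4.4)
crop("pics/s_c.png",300,225,350,265,12)
E
```

```text
(no output)
```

View pics/s_a.png

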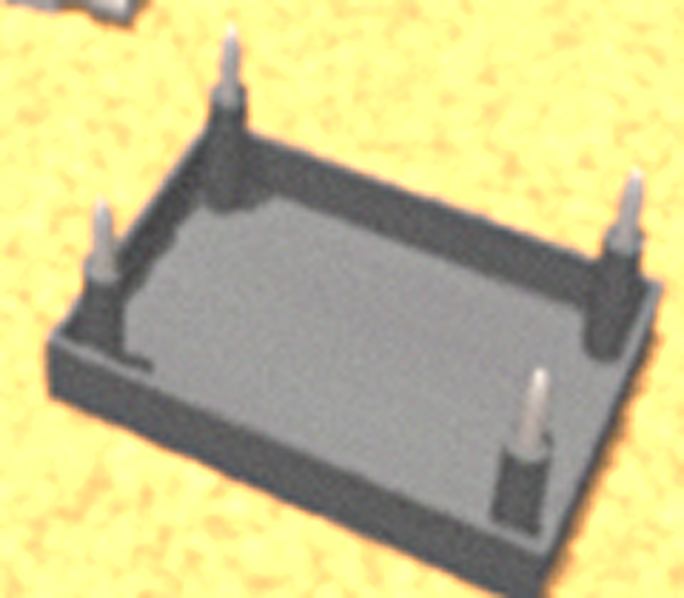

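View pics/s_b.png

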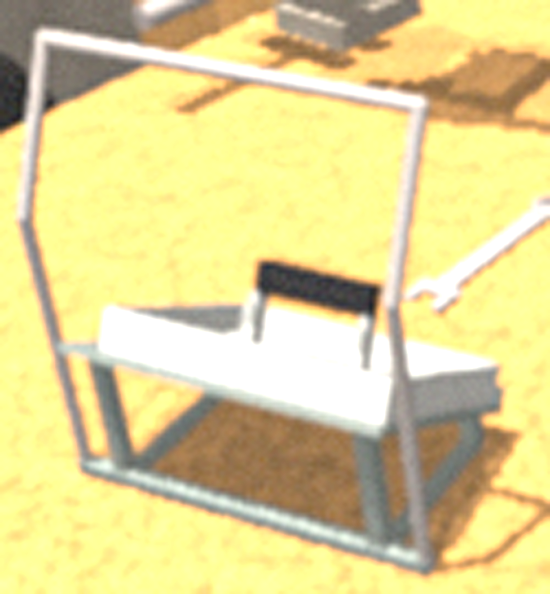

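View pics/s_c.png

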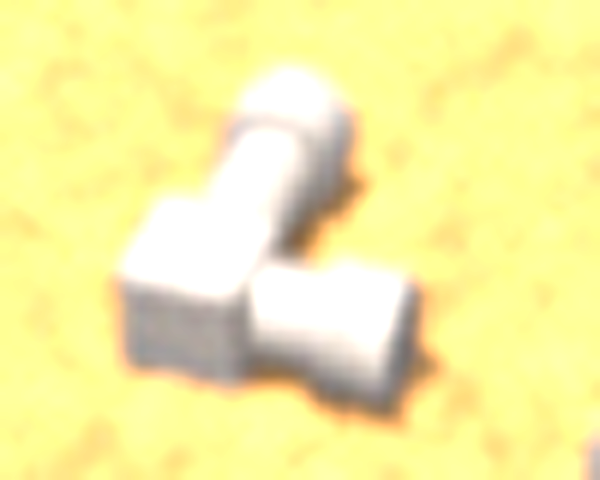

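```bash
cat > h.py <<'E'
import numpy as np, cv2
from scipy.optimize import least_squares
from scipy.spatial.transform import Rotation as R
import pickle,os
def getcal():
    if os.path.exists('cal.pkl'): return pickle.load(open('cal.pkl','rb'))
    from cell import eyes
    o={c:{k:v for k,v in eyes.camera(c).items() if k!='pixels'} for c in('scene','top')}
    pickle.dump(o,open('cal.pkl','wb')); return o
CAL=getcal()
def proj(c,P):
    d=CAL[c];T=np.linalg.inv(d['cam_to_world']);P=np.atleast_2d(P)
    p=P@T[:3,:3].T+T[:3,3];u=p[:,:2]/p[:,2:]
    u=u*(1+d['k1']*(u**2).sum(1,keepdims=True))
    f=200/np.tan(np.radians(d['vfov'])/2)
    return u*f+[d['cx'],d['cy']]
def uncrop(p,s,off): return (np.array(p,float)+.5)/s-.5+np.array(off)
def pose(p,tilt=0):
    # x,y,z,yaw
    return R.from_euler('z',p[3])*R.from_euler('y',-tilt), np.array(p[:3])
def fit(obs,p0,free,tilt=0):
    p0=np.array(p0,float)
    def full(q):
        p=p0.copy();p[free]=q;return p
    def res(q):
        r,t=pose(full(q),tilt);o=[]
        for c,P,u in obs: o.append((proj(c,r.apply(P)+t)[0]-u))
        return np.concatenate(o)
    s=least_squares(res,p0[free],loss='soft_l1',x_scale=[1 if i<3 else .01 for i in free])
    return full(s.x),res(s.x).reshape(-1,2)
E
cat > fit0.py <<'E'
from h import *
S=lambda p:uncrop(p,5.7,(310,255)); T=lambda p:uncrop(p,6,(170,110))
st=[('scene',P,S(u)) for P,u in [((-57,-88,106),(231,30)),((-57,88,106),(636,172)),((57,88,106),(540,370)),((57,-88,106),(101,203)),
 ((75,-105,36),(50,342)),((75,105,36),(542,555)),((-75,105,36),(660,287)),((75,-105,0),(50,394))]]
tp=[('top',P,T(u)) for P,u in [((75,105,36),(172,152)),((75,-105,36),(588,125)),((57,-88,106),(540,133)),((-57,-88,106),(558,362)),((-57,88,106),(193,390)),((57,88,106),(182,165))]]
for n,o in (('both',st+tp),('scene',st),('top',tp)):
    p,r=fit(o,[480,130,0,0.05],[0,1,3]); print('stand',n,p.round(3)); 
    print(r.round(1).tolist())
S=lambda p:uncrop(p,4.4,(165,140)); T=lambda p:uncrop(p,4,(330,80))
st=[('scene',P,S(u)) for P,u in [((75,-105,28),(106,308)),((-75,105,28),(497,367)),((7,-45,48),(258,289)),((7,45,48),(374,309)),((0,-45,72),(260,263)),((0,45,72),(376,287))]]
tp=[('top',P,T(u)) for P,u in [((-75,105,28),(124,468)),((-75,-105,28),(404,411)),((75,-105,28),(390,218)),((-57,88,6),(140,427)),((-57,-88,6),(370,380)),((7,45,48),(202,365)),((-7,45,72),(212,390)),((-7,-45,72),(335,365)),((7,-45,48),(328,340))]]
for n,o in (('both',st+tp),('scene',st),('top',tp)):
    p,r=fit(o,[480,-150,80,0.2],[0,1,2,3],np.radians(30)); print('tray',n,p.round(3))
    print(r.round(1).tolist())
S=lambda p:uncrop(p,12,(300,225)); T=lambda p:uncrop(p,10,(280,170))
st=[('scene',P,S(u)) for P,u in [((46,-34,32),(120,272)),((46,-2,32),(250,290)),((46,-34,0),(128,362)),((46,-2,0),(248,380))]]
tp=[('top',P,T(u)) for P,u in [((46,-2,32),(308,258)),((46,-34,32),(402,233)),((14,-34,32),(425,333)),((-44,-2,16),(370,546)),((-44,-34,16),(468,522)),((46,34,16),(188,290)),((14,34,16),(203,388))]]
for n,o in (('both',st+tp),('scene',st),('top',tp)):
    p,r=fit(o,[400,0,0,0.2],[0,1,3]); print('elbow',n,p.round(3), (R.from_euler('z',p[3]).apply([-4,-18,16])+p[:3]).round(1))
    print(r.round(1).tolist())
E
python3 fit0.py
```

```text
stand both [6.28995e+02 2.24597e+02 0.00000e+00 8.00000e-02]
[[-0.2, -0.4], [-0.3, -0.2], [-0.5, 0.6], [-0.1, -0.6], [-1.5, -0.8], [0.0, -0.3], [0.6, -1.3], [-1.3, 0.4], [-0.7, 0.3], [-0.5, -0.4], [-0.2, -0.4], [-0.6, 0.9], [-1.5, 0.8], [-1.9, -1.1]]
stand scene [6.29184e+02 2.25638e+02 0.00000e+00 8.00000e-02]
[[0.1, -0.2], [0.1, -0.0], [-0.1, 0.9], [0.2, -0.4], [-1.2, -0.6], [0.5, 0.0], [0.9, -1.1], [-1.0, 0.7]]
stand top [6.29062e+02 2.22127e+02 0.00000e+00 8.20000e-02]
[[0.1, 0.3], [0.3, -0.5], [0.6, -0.5], [0.3, 0.8], [-0.5, 0.9], [-1.0, -1.1]]
tray both [ 6.08539e+02 -2.40833e+02  7.49880e+01  2.09000e-01]
[[-0.8, -0.1], [0.2, -0.6], [-2.4, 1.0], [-2.2, 2.8], [-0.2, -1.2], [-0.0, -0.6], [0.5, 0.2], [-0.3, 0.2], [-0.1, 0.7], [-0.1, 0.8], [-0.1, 0.7], [-0.5, -0.9], [-0.5, 0.6], [0.0, 0.5], [-1.2, -0.9]]
tray scene [ 5.99944e+02 -2.48177e+02  6.72960e+01  2.07000e-01]
[[0.5, -0.1], [0.4, -0.7], [-1.6, 1.1], [-1.7, 2.9], [0.6, -1.0], [0.5, -0.4]]
tray top [ 6.09112e+02 -2.41081e+02  7.74690e+01  2.08000e-01]
[[0.7, -0.0], [0.0, -0.1], [0.2, 0.4], [0.0, 0.5], [0.2, 0.5], [-0.3, -1.2], [-0.3, 0.3], [0.3, 0.2], [-0.9, -1.3]]
elbow both [ 4.69786e+02 -1.10710e+01  0.00000e+00  2.50000e-01] [470.4 -29.5  16. ]
[[-0.7, -0.2], [-1.0, 0.7], [-1.1, 1.0], [-0.7, 1.9], [-1.3, 0.2], [-0.3, 0.1], [-0.0, 0.5], [-0.2, 0.7], [0.2, 0.5], [-0.8, 0.3], [0.2, 0.8]]
elbow scene [ 4.65019e+02 -1.56820e+01  0.00000e+00  3.42000e-01] [467.3 -34.   16. ]
[[-0.0, -0.7], [0.1, -0.5], [-0.4, 0.4], [0.3, 0.7]]
elbow top [ 4.71163e+02 -1.17700e+01  0.00000e+00  2.36000e-01] [471.5 -30.2  16. ]
[[-0.8, -0.3], [0.2, -0.2], [0.3, 0.2], [-0.2, 0.3], [0.3, 0.3], [-0.4, -0.4], [0.5, 0.1]]
```

play_rows([
  {"hand":7,"dx":5,"dy":9.5,"dz":0},
  {"hand":7,"dx":10,"dy":19,"dz":0},
  {"hand":7,"dx":15,"dy":28.5,"dz":0},
  {"hand":7,"dx":20,"dy":38,"dz":-2,"rz":-0.02},
  {"hand":7,"dx":25,"dy":47.5,"dz":-4,"rz":-0.04},
  {"hand":7,"dx":29.5,"dy":57,"dz":-8,"rz":-0.045},
  {"hand":7,"dx":29.5,"dy":57,"dz":-8,"rz":-0.045},
  {"hand":7,"dx":29.5,"dy":57,"dz":-8,"rz":-0.045},
  {"hand":7,"dx":29.5,"dy":57,"dz":-8,"rz":-0.045},
  {"hand":7,"dx":29.5,"dy":57,"dz":-8,"rz":-0.045},
  {"hand":7,"dx":29.5,"dy":57,"dz":-8,"rz":-0.045},
  {"hand":7,"dx":29.5,"dy":57,"dz":-8,"rz":-0.045},
])

```text
$.series[0]: bad value
```

play_rows([
  {"hand":7,"dx":10,"dy":19,"dz":0,"rx":0,"ry":0,"rz":0},
  {"hand":7,"dx":10,"dy":19,"dz":0,"rx":0,"ry":0,"rz":0},
  {"hand":7,"dx":15,"dy":28.5,"dz":0,"rx":0,"ry":0,"rz":0},
  {"hand":7,"dx":20,"dy":38,"dz":-2,"rx":0,"ry":0,"rz":-0.02},
  {"hand":7,"dx":25,"dy":47.5,"dz":-4,"rx":0,"ry":0,"rz":-0.04},
  {"hand":7,"dx":29.5,"dy":57,"dz":-8,"rx":0,"ry":0,"rz":-0.045},
  {"hand":7,"dx":29.5,"dy":57,"dz":-8,"rx":0,"ry":0,"rz":-0.045},
  {"hand":7,"dx":29.5,"dy":57,"dz":-8,"rx":0,"ry":0,"rz":-0.045},
  {"hand":7,"dx":29.5,"dy":57,"dz":-8,"rx":0,"ry":0,"rz":-0.045},
  {"hand":7,"dx":29.5,"dy":57,"dz":-8,"rx":0,"ry":0,"rz":-0.045},
  {"hand":7,"dx":29.5,"dy":57,"dz":-8,"rx":0,"ry":0,"rz":-0.045},
  {"hand":7,"dx":29.5,"dy":57,"dz":-8,"rx":0,"ry":0,"rz":-0.045},
])

```text
clock: 3.6
tcp_pos: [449.6, -70.5, 128.0]
orientation: [0.993, 0.12, 0.0, 0.0]
contact_force: [0.2, -0.7, -0.0]
width: 70.1
```

play_rows([
  {"hand":7,"dx":2.1,"dy":4.05,"dz":-4,"rx":0,"ry":0,"rz":0},
  {"hand":7,"dx":2.1,"dy":4.05,"dz":-5,"rx":0,"ry":0,"rz":0},
  {"hand":7,"dx":2.1,"dy":4.05,"dz":-6,"rx":0,"ry":0,"rz":0},
  {"hand":7,"dx":2.1,"dy":4.05,"dz":-6,"rx":0,"ry":0,"rz":0},
  {"hand":7,"dx":2.1,"dy":4.05,"dz":-6,"rx":0,"ry":0,"rz":0},
])

```text
clock: 4.1
tcp_pos: [470.5, -30.9, 68.6]
orientation: [0.993, 0.119, 0.0, 0.0]
contact_force: [-0.2, 0.1, 0.3]
width: 70.0
```

```bash
cat > look.py <<'E'
import sys,cv2
from cell import status, eyes
# args: tag cam x0 y0 x1 y1 scale gain
tag,c,x0,y0,x1,y1,s,g=sys.argv[1:]
d=eyes.camera(c)["pixels"][:,:,::-1]
cv2.imwrite(f"pics/{tag}_full.png",d)
x0,y0,x1,y1=map(int,(x0,y0,x1,y1));s=float(s)
k=cv2.resize(d[y0:y1,x0:x1],None,fx=s,fy=s,interpolation=cv2.INTER_CUBIC)
cv2.imwrite(f"pics/{tag}.png",cv2.convertScaleAbs(k,alpha=float(g),beta=15))
st=status.state(); print({k:st[k].round(3) if hasattr(st[k],'round') else st[k] for k in('clock','joint_positions','tcp_pos','orientation','contact_force','width')})
E
python3 look.py e1 scene 280 190 370 270 7 1.4
```

```text
{'clock': 4.15, 'joint_positions': array([-0.192,  0.474,  1.864, -0.   ,  0.802,  1.14 ]), 'tcp_pos': array([470.823, -31.009,  68.879]), 'orientation': array([0.993, 0.119, 0.001, 0.   ]), 'contact_force': array([ 0.002,  0.104, -0.002]), 'width': 70.0741645383522}
```

View pics/e1.png

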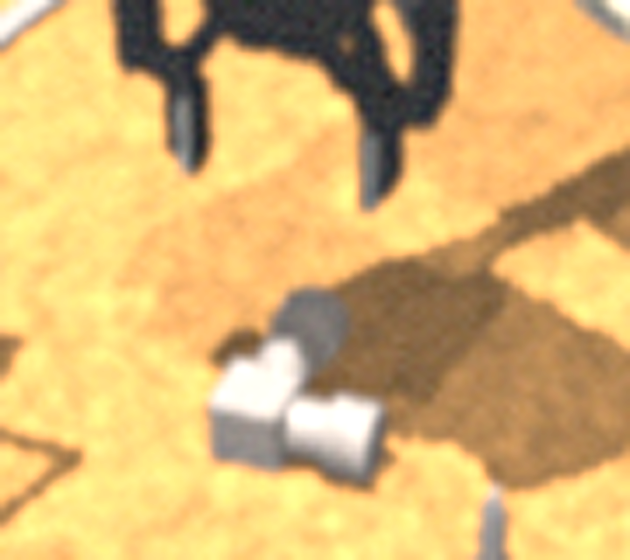

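The fingers, with tips at about (187,170) and (372,205) in the crop, straddle the long leg at (295,340). I go down and close.

play_rows([
  {"hand":7,"dx":0,"dy":0.1,"dz":-3,"rx":0,"ry":0,"rz":0},
  {"hand":7,"dx":0,"dy":0.1,"dz":-5.5,"rx":0,"ry":0,"rz":0},
  {"hand":7,"dx":0,"dy":0.1,"dz":-6.3,"rx":0,"ry":0,"rz":0},
  {"hand":7,"dx":0,"dy":0.1,"dz":-6.3,"rx":0,"ry":0,"rz":0},
  {"hand":1.5,"dx":0,"dy":0.1,"dz":-6.3,"rx":0,"ry":0,"rz":0},
  {"hand":1.5,"dx":0,"dy":0.1,"dz":-6.3,"rx":0,"ry":0,"rz":0},
  {"hand":1.5,"dx":0,"dy":0.1,"dz":-6.3,"rx":0,"ry":0,"rz":0},
  {"hand":1.5,"dx":0,"dy":0.1,"dz":-6.3,"rx":0,"ry":0,"rz":0},
  {"hand":1.5,"dx":0,"dy":0.1,"dz":-6.3,"rx":0,"ry":0,"rz":0},
  {"hand":1.5,"dx":0,"dy":0.1,"dz":-6.3,"rx":0,"ry":0,"rz":0},
  {"hand":1.5,"dx":0,"dy":0.1,"dz":-6.3,"rx":0,"ry":0,"rz":0},
], newtons=50)

```text
clock: 5.25
tcp_pos: [470.8, -30.0, 5.9]
orientation: [0.993, 0.119, 0.001, 0.0]
contact_force: [-0.0, 1.0, 0.3]
width: 14.9
```

```bash
python3 look.py e2 scene 280 190 370 270 7 1.4; python3 look.py e3 top 280 160 360 240 7 1.4
```

```text
{'clock': 5.3, 'joint_positions': array([-0.19 ,  0.592,  1.911, -0.   ,  0.637,  1.142]), 'tcp_pos': array([470.763, -29.974,   5.849]), 'orientation': array([0.993, 0.119, 0.001, 0.   ]), 'contact_force': array([ 0.219,  0.211, -0.248]), 'width': 15.456982263235044}
{'clock': 5.35, 'joint_positions': array([-0.19 ,  0.592,  1.911, -0.   ,  0.637,  1.142]), 'tcp_pos': array([470.753, -29.993,   5.829]), 'orientation': array([0.993, 0.119, 0.001, 0.   ]), 'contact_force': array([-0.32 , -0.802,  0.745]), 'width': 14.870815516932055}
```

View pics/e2.png

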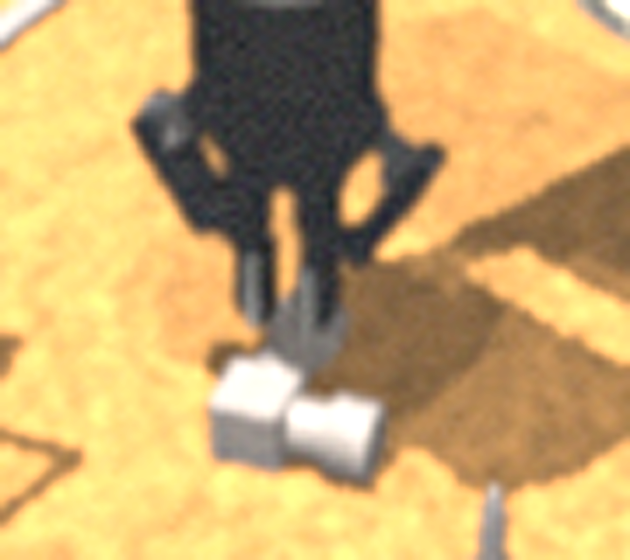

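View pics/e3.png

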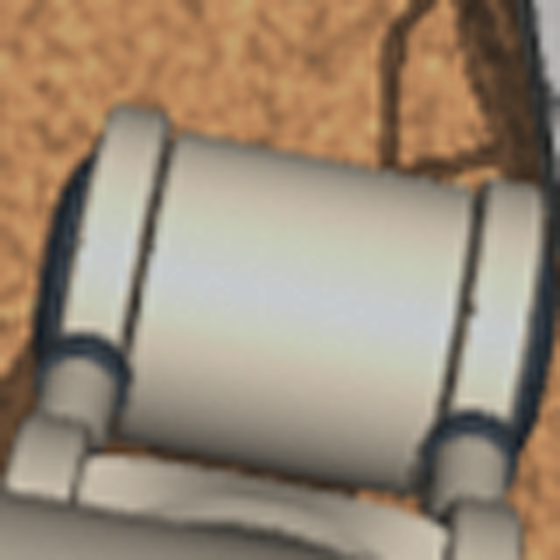

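```bash
python3 - <<'E'
from h import *
f=lambda P:((proj('scene',P)[0]-[280,190])*7).round()
yaw=.238
u=np.array([-np.sin(yaw),np.cos(yaw),0])
for z in (5.9,12,20,28):
  for s in(-14,-8,0,8,14):
    print(z,s,f(np.array([470.8,-30,z])+u*s))
p=[471,-11.5,0,.24]
r,t=pose(p)
for P in [(46,-34,32),(14,-34,32),(14,-2,32),(46,-2,32),(-4,-18,28),(-24,-18,32),(-44,-18,32),(-24,-34,16)]: print(P,f(r.apply(P)+t))
E
```

```text
5.9 -14 [249. 377.]
5.9 -8 [262. 380.]
5.9 0 [280. 384.]
5.9 8 [298. 388.]
5.9 14 [311. 391.]
12 -14 [249. 366.]
12 -8 [262. 369.]
12 0 [280. 373.]
12 8 [298. 377.]
12 14 [311. 380.]
20 -14 [249. 351.]
20 -8 [262. 354.]
20 0 [280. 358.]
20 8 [297. 362.]
20 14 [311. 365.]
28 -14 [248. 336.]
28 -8 [262. 339.]
28 0 [279. 343.]
28 8 [297. 347.]
28 14 [311. 350.]
(46, -34, 32) [198. 400.]
(14, -34, 32) [227. 353.]
(14, -2, 32) [300. 370.]
(46, -2, 32) [272. 417.]
(-4, -18, 28) [279. 344.]
(-24, -18, 32) [295. 309.]
(-44, -18, 32) [311. 282.]
(-24, -34, 16) [260. 331.]
```

```bash
python3 -c "
import cv2
a=cv2.imread('pics/e2_full.png')[205:260,300:345]
cv2.imwrite('pics/e2z.png',cv2.resize(a,None,fx=10.9,fy=10.9,interpolation=cv2.INTER_LANCZOS4))"
```

```text
(no output)
```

View pics/e2z.png

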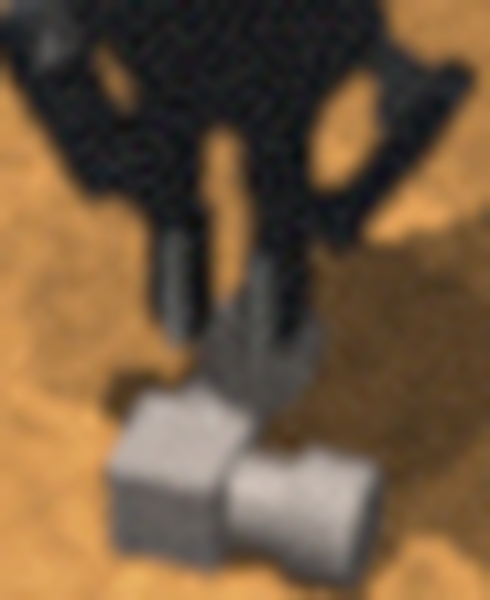

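```bash
python3 - <<'E'
from h import *
print(proj('scene',[[175.5,-599.4,198.9],[175.5,-599.4,228],[175.5,-599.4,170]]))
import cv2
a=cv2.imread('pics/scene0.png')[60:130,200:290]
cv2.imwrite('pics/g0.png',cv2.resize(a,None,fx=8,fy=8,interpolation=cv2.INTER_LANCZOS4))
E
```

```text
[[243.07103959 117.72204873]
 [242.2424243  110.66255766]
 [243.88234601 124.60246073]]
```

View pics/g0.png

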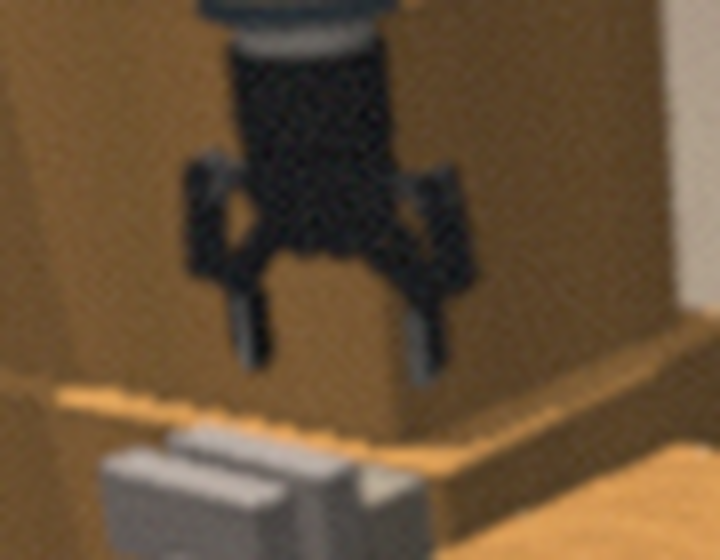

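```bash
python3 -c "
from cell import arm;print(arm.hold_point_z)"
```

```text
18.700000000000003
```

play_rows([
  {"hand":6,"dx":0,"dy":0,"dz":0,"rx":0,"ry":0,"rz":0},
  {"hand":6,"dx":0,"dy":0,"dz":0,"rx":0,"ry":0,"rz":0},
  {"hand":6,"dx":0,"dy":0,"dz":0,"rx":0,"ry":0,"rz":0},
  {"hand":6,"dx":0,"dy":0,"dz":-0.5,"rx":0,"ry":0,"rz":0},
  {"hand":6,"dx":0,"dy":0,"dz":-1,"rx":0,"ry":0,"rz":0},
  {"hand":6,"dx":0,"dy":0,"dz":-1.4,"rx":0,"ry":0,"rz":0},
  {"hand":6,"dx":0,"dy":0,"dz":-1.8,"rx":0,"ry":0,"rz":0},
  {"hand":6,"dx":0,"dy":0,"dz":-2,"rx":0,"ry":0,"rz":0},
  {"hand":6,"dx":0,"dy":0,"dz":-2,"rx":0,"ry":0,"rz":0},
])

```text
clock: 6.25
tcp_pos: [470.6, -30.0, -14.5]
orientation: [0.993, 0.119, 0.001, 0.0]
contact_force: [0.1, 0.3, 0.3]
width: 60.4
```

```bash
python3 look.py e4 scene 280 190 370 270 7 1.4
```

```text
{'clock': 6.3, 'joint_positions': array([-0.19 ,  0.632,  1.923, -0.   ,  0.586,  1.142]), 'tcp_pos': array([470.668, -29.978, -14.3  ]), 'orientation': array([0.993, 0.119, 0.001, 0.   ]), 'contact_force': array([ 0.699, -0.002,  0.671]), 'width': 60.091756628006316}
```

View pics/e4.png

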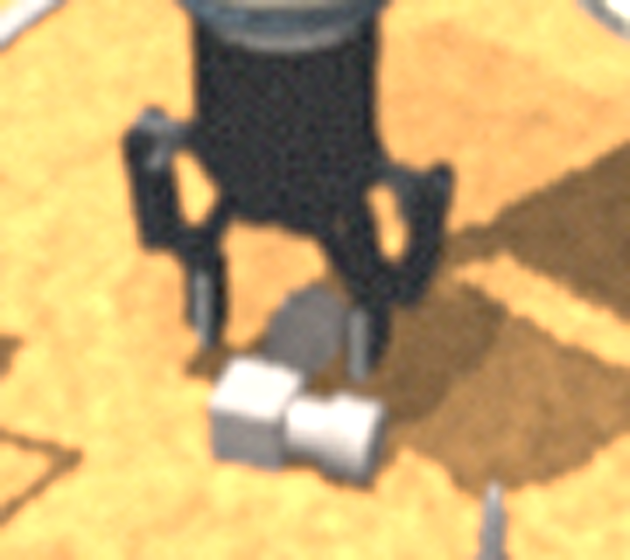

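play_rows([
  {"hand":6,"dx":0,"dy":0,"dz":-0.4,"rx":0,"ry":0,"rz":0},
  {"hand":6,"dx":0,"dy":0,"dz":-0.5,"rx":0,"ry":0,"rz":0},
  {"hand":1.5,"dx":0,"dy":0,"dz":-0.5,"rx":0,"ry":0,"rz":0},
  {"hand":1.5,"dx":0,"dy":0,"dz":-0.5,"rx":0,"ry":0,"rz":0},
  {"hand":1.5,"dx":0,"dy":0,"dz":-0.5,"rx":0,"ry":0,"rz":0},
  {"hand":1.5,"dx":0,"dy":0,"dz":-0.5,"rx":0,"ry":0,"rz":0},
  {"hand":1.5,"dx":0,"dy":0,"dz":-0.5,"rx":0,"ry":0,"rz":0},
  {"hand":1.5,"dx":0,"dy":0,"dz":-0.5,"rx":0,"ry":0,"rz":0},
])

```text
clock: 7.1
tcp_pos: [470.7, -29.9, -19.0]
orientation: [0.993, 0.119, 0.001, 0.0]
contact_force: [-1.0, 0.8, 6.4]
width: 21.9
```

play_rows([
  {"hand":1.5,"dx":0,"dy":0,"dz":0.5,"rx":0,"ry":0,"rz":0},
  {"hand":1.5,"dx":0,"dy":0,"dz":2,"rx":0,"ry":0,"rz":0},
  {"hand":1.5,"dx":0,"dy":0,"dz":5,"rx":0,"ry":0,"rz":0},
  {"hand":1.5,"dx":0,"dy":0,"dz":9,"rx":0,"ry":0,"rz":0},
  {"hand":1.5,"dx":0,"dy":0,"dz":13,"rx":0,"ry":0,"rz":0},
  {"hand":1.5,"dx":0,"dy":0,"dz":14,"rx":0,"ry":0,"rz":0},
  {"hand":1.5,"dx":0,"dy":0,"dz":14,"rx":0,"ry":0,"rz":0},
])

```text
clock: 7.8
tcp_pos: [471.5, -30.1, 122.4]
orientation: [0.993, 0.119, 0.002, 0.001]
contact_force: [-0.2, -0.4, -4.1]
width: 21.9
```

```bash
python3 look.py e5 scene 270 150 370 250 6 1.4
```

```text
{'clock': 7.85, 'joint_positions': array([-0.19 ,  0.387,  1.812, -0.   ,  0.94 ,  1.142]), 'tcp_pos': array([470.662, -29.926, 120.943]), 'orientation': array([0.993, 0.119, 0.001, 0.   ]), 'contact_force': array([-0.327,  0.51 , -3.432]), 'width': 21.840451929222265}
```

View pics/e5.png

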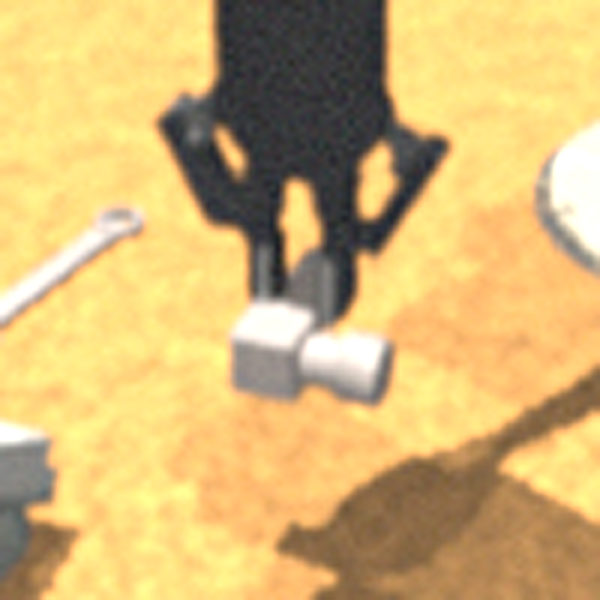

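The elbow is held, hanging level (block at crop (270,345)). Now I carry it over the stand.

play_rows([
  {"hand":1.5,"dx":2,"dy":3,"dz":0.5,"rx":0,"ry":0,"rz":0},
  {"hand":1.5,"dx":4.5,"dy":7,"dz":0.5,"rx":0,"ry":0,"rz":-0.04},
  {"hand":1.5,"dx":7,"dy":11,"dz":0.5,"rx":0,"ry":0,"rz":-0.08},
  {"hand":1.5,"dx":10,"dy":15,"dz":0.5,"rx":0,"ry":0,"rz":-0.12},
  {"hand":1.5,"dx":13,"dy":19.5,"dz":0.5,"rx":0,"ry":0,"rz":-0.16},
  {"hand":1.5,"dx":15,"dy":23,"dz":0.5,"rx":0,"ry":0,"rz":-0.16},
  {"hand":1.5,"dx":15.9,"dy":24.4,"dz":0.5,"rx":0,"ry":0,"rz":-0.16},
  {"hand":1.5,"dx":15.9,"dy":24.4,"dz":0.5,"rx":0,"ry":0,"rz":-0.16},
  {"hand":1.5,"dx":15.9,"dy":24.4,"dz":0.5,"rx":0,"ry":0,"rz":-0.16},
  {"hand":1.5,"dx":15.9,"dy":24.4,"dz":0.5,"rx":0,"ry":0,"rz":-0.16},
])

```text
clock: 8.85
tcp_pos: [628.6, 213.0, 124.6]
orientation: [0.999, 0.039, -0.0, 0.001]
contact_force: [-0.3, 0.2, -3.8]
width: 22.0
```

```bash
python3 look.py e6 scene 300 180 440 360 3.3 1.4
```

```text
{'clock': 8.9, 'joint_positions': array([ 0.238,  0.62 ,  1.326, -0.002,  1.196,  1.731]), 'tcp_pos': array([628.838, 212.97 , 125.093]), 'orientation': array([0.999, 0.039, 0.   , 0.001]), 'contact_force': array([ 0.516, -0.729, -2.113]), 'width': 21.878809792508665}
```

View pics/e6.png

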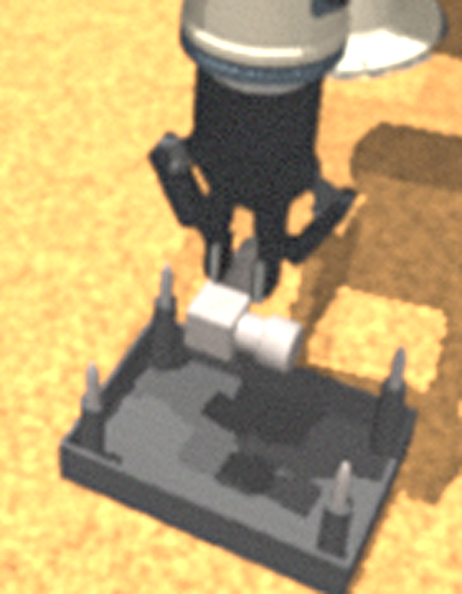

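play_rows([
  {"hand":1.5,"dx":0.05,"dy":0.1,"dz":-3,"rx":0,"ry":0,"rz":0},
  {"hand":1.5,"dx":0.05,"dy":0.1,"dz":-6,"rx":0,"ry":0,"rz":0},
  {"hand":1.5,"dx":0.05,"dy":0.1,"dz":-9,"rx":0,"ry":0,"rz":0},
  {"hand":1.5,"dx":0.05,"dy":0.1,"dz":-11.5,"rx":0,"ry":0,"rz":0},
  {"hand":1.5,"dx":0.05,"dy":0.1,"dz":-12.5,"rx":0,"ry":0,"rz":0},
  {"hand":1.5,"dx":0.05,"dy":0.1,"dz":-13,"rx":0,"ry":0,"rz":0},
  {"hand":1.5,"dx":0.05,"dy":0.1,"dz":-13.3,"rx":0,"ry":0,"rz":0},
  {"hand":1.5,"dx":0.05,"dy":0.1,"dz":-13.3,"rx":0,"ry":0,"rz":0},
])

```text
clock: 9.7
tcp_pos: [629.9, 214.0, -7.1]
orientation: [0.999, 0.039, 0.001, 0.001]
contact_force: [0.4, 1.4, -2.6]
width: 21.8
```

```bash
python3 look.py e7 scene 300 180 440 360 3.3 1.4
```

```text
{'clock': 9.75, 'joint_positions': array([ 0.239,  0.78 ,  1.417, -0.002,  0.943,  1.733]), 'tcp_pos': array([629.976, 214.038,  -6.876]), 'orientation': array([0.999, 0.039, 0.001, 0.001]), 'contact_force': array([ 0.504,  0.553, -2.928]), 'width': 21.725309045405385}
```

View pics/e7.png

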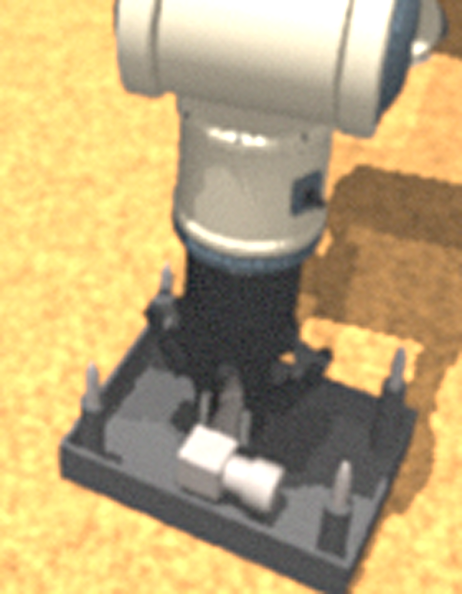

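play_rows([
  {"hand":1.5,"dx":0,"dy":0,"dz":-0.4,"rx":0,"ry":0,"rz":0},
  {"hand":1.5,"dx":0,"dy":0,"dz":-0.6,"rx":0,"ry":0,"rz":0},
  {"hand":1.5,"dx":0,"dy":0,"dz":-0.75,"rx":0,"ry":0,"rz":0},
  {"hand":1.5,"dx":0,"dy":0,"dz":-0.75,"rx":0,"ry":0,"rz":0},
])

```text
clock: 10.15
tcp_pos: [629.9, 214.1, -14.6]
orientation: [0.999, 0.039, 0.001, 0.001]
contact_force: [0.1, -0.5, -3.0]
width: 21.9
```

play_rows([
  {"hand":1.5,"dx":0,"dy":0,"dz":-0.1,"rx":0,"ry":0,"rz":0},
  {"hand":1.5,"dx":0,"dy":0,"dz":-0.1,"rx":0,"ry":0,"rz":0},
  {"hand":5.5,"dx":0,"dy":0,"dz":-0.1,"rx":0,"ry":0,"rz":0},
  {"hand":5.5,"dx":0,"dy":0,"dz":-0.1,"rx":0,"ry":0,"rz":0},
  {"hand":5.5,"dx":0,"dy":0,"dz":-0.1,"rx":0,"ry":0,"rz":0},
  {"hand":5.5,"dx":0,"dy":0,"dz":2,"rx":0,"ry":0,"rz":0},
  {"hand":5.5,"dx":0,"dy":0,"dz":6,"rx":0,"ry":0,"rz":0},
  {"hand":5.5,"dx":0,"dy":0,"dz":10,"rx":0,"ry":0,"rz":0},
  {"hand":5.5,"dx":0,"dy":0,"dz":15,"rx":0,"ry":0,"rz":0},
  {"hand":5.5,"dx":0,"dy":0,"dz":19,"rx":0,"ry":0,"rz":0},
  {"hand":5.5,"dx":0,"dy":0,"dz":19,"rx":0,"ry":0,"rz":0},
  {"hand":5.5,"dx":0,"dy":0,"dz":19,"rx":0,"ry":0,"rz":0},
])

```text
clock: 11.35
tcp_pos: [630.3, 214.1, 176.3]
orientation: [0.999, 0.039, 0.002, 0.0]
contact_force: [1.0, -0.1, 0.1]
width: 54.9
```

```bash
python3 look.py e8 scene 300 180 440 360 3.3 1.4
```

```text
{'clock': 11.4, 'joint_positions': array([ 0.239,  0.572,  1.269, -0.002,  1.299,  1.733]), 'tcp_pos': array([629.495, 213.93 , 174.933]), 'orientation': array([0.999, 0.039, 0.001, 0.001]), 'contact_force': array([-0.83 , -1.056, -0.192]), 'width': 54.84279301952415}
```

View pics/e8.png

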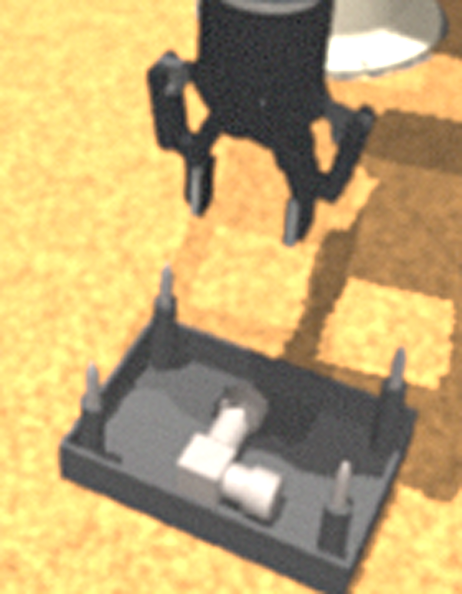

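The elbow lies flat in the lower tray (block at (205,465), collar at (265,490) in the crop), clear of the posts. Next come the moves to the tray handle.

```bash
cat >> h.py <<'E'
def trayR(yaw,tilt=np.radians(30)):
    return R.from_euler('z',yaw)*R.from_euler('y',-tilt)
def toolR(yaw,tilt=np.radians(30)):
    M=trayR(yaw,tilt).as_matrix(); return R.from_matrix(np.c_[M[:,1],M[:,0],-M[:,2]])
E
python3 - <<'E'
from h import *
from cell import status
s=status.state(); cur=R.from_quat(s['orientation'])
tgt=toolR(.208)
rv=(tgt*cur.inv()).as_rotvec(); print(rv,np.linalg.norm(rv))
H=np.array([609,-241,76.5])
z=trayR(.208).apply([0,0,1])
for d in (210,164,14): print(d,(H+z*d), (H+z*d-s['tcp_pos'])/10)
E
```

```text
[-0.35424104 -0.47110457  1.65828017] 1.759920269678281
210 [ 506.26318279 -262.68285935  258.36533479] [-12.32321246 -47.66125715   8.34320268]
164 [ 528.76743799 -257.93328064  218.52816622] [-10.07278694 -47.18629928   4.35948582]
14 [ 602.15087885 -242.44552396   88.62435565] [ -2.73444286 -45.63752361  -8.63089524]
```

play_rows([
  {"hand":5.5,"dx":-3,"dy":-1,"dz":2,"rx":-0.03,"ry":-0.039,"rz":0.138},
  {"hand":5.5,"dx":-7,"dy":-3,"dz":4,"rx":-0.059,"ry":-0.079,"rz":0.276},
  {"hand":5.5,"dx":-11,"dy":-6,"dz":6,"rx":-0.089,"ry":-0.118,"rz":0.415},
  {"hand":5.5,"dx":-13,"dy":-10,"dz":8,"rx":-0.118,"ry":-0.157,"rz":0.553},
  {"hand":5.5,"dx":-14,"dy":-14,"dz":8.3,"rx":-0.148,"ry":-0.196,"rz":0.691},
  {"hand":5.5,"dx":-14,"dy":-18,"dz":8.3,"rx":-0.177,"ry":-0.236,"rz":0.829},
  {"hand":5.5,"dx":-14,"dy":-23,"dz":8.3,"rx":-0.207,"ry":-0.275,"rz":0.967},
  {"hand":5.5,"dx":-14,"dy":-28,"dz":8.3,"rx":-0.236,"ry":-0.314,"rz":1.106},
  {"hand":5.5,"dx":-14,"dy":-33,"dz":8.3,"rx":-0.266,"ry":-0.353,"rz":1.244},
  {"hand":5.5,"dx":-13,"dy":-38,"dz":8.3,"rx":-0.295,"ry":-0.393,"rz":1.382},
  {"hand":5.5,"dx":-12.5,"dy":-43,"dz":8.3,"rx":-0.325,"ry":-0.432,"rz":1.52},
  {"hand":5.5,"dx":-12.3,"dy":-47.7,"dz":8.3,"rx":-0.354,"ry":-0.471,"rz":1.658},
])

```text
clock: 12.6
tcp_pos: [496.9, -130.5, 255.0]
orientation: [0.749, 0.629, 0.164, 0.126]
contact_force: [0.7, 0.3, -1.3]
width: 55.0
```

```bash
cat > d.py <<'E'
from h import *
from cell import status
import sys
# d.py x y z yaw tilt dist : needed shift
x,y,z,yaw,tilt,d=map(float,sys.argv[1:])
s=status.state(); cur=R.from_quat(s['orientation'])
tgt=toolR(yaw,tilt)
print('clock',s['clock'],'tcp',s['tcp_pos'].round(1),'q',s['joint_positions'].round(2),'F',s['contact_force'].round(1))
print('rv',(tgt*cur.inv()).as_rotvec().round(3),'shift cm',((np.array([x,y,z])+trayR(yaw,tilt).apply([0,0,d])-s['tcp_pos'])/10).round(2))
E
python3 d.py 609 -241 76.5 .208 .5236 210
```

```text
clock 12.6 tcp [ 496.9 -130.5  255. ] q [-0.54  0.1   1.87  0.3   0.83 -0.53] F [ 0.7  0.3 -1.3]
rv [-0.086 -0.118  0.358] shift cm [  0.93 -13.22   0.34]
```

play_rows([
  {"hand":5.5,"dx":0.3,"dy":-4,"dz":0.3,"rx":-0.026,"ry":-0.035,"rz":0.107},
  {"hand":5.5,"dx":0.6,"dy":-8,"dz":0.3,"rx":-0.052,"ry":-0.07,"rz":0.215},
  {"hand":5.5,"dx":0.9,"dy":-13.2,"dz":0.3,"rx":-0.086,"ry":-0.118,"rz":0.358},
  {"hand":5.5,"dx":0.9,"dy":-13.2,"dz":0.3,"rx":-0.086,"ry":-0.118,"rz":0.358},
  {"hand":5.5,"dx":0.9,"dy":-13.2,"dz":0.3,"rx":-0.086,"ry":-0.118,"rz":0.358},
])

```text
clock: 13.1
tcp_pos: [505.4, -267.1, 256.2]
orientation: [0.608, 0.751, 0.2, 0.164]
contact_force: [-0.2, -0.4, 0.8]
width: 54.8
```

```bash
python3 d.py 609 -241 76.5 .208 .5236 150; python3 look.py h1 scene 165 90 290 230 4.2 1.4;python3 look.py h2 top 330 90 490 230 4.2 1.4
```

```text
clock 13.1 tcp [ 505.4 -267.1  256.2] q [-0.89  0.23  1.75  0.57  0.98 -1.38] F [-0.2 -0.4  0.8]
rv [ 0.002  0.    -0.001] shift cm [ 3.02  1.06 -4.98]
{'clock': 13.15, 'joint_positions': array([-0.883,  0.231,  1.756,  0.564,  0.975, -1.368]), 'tcp_pos': array([ 505.083, -264.81 ,  256.021]), 'orientation': array([0.61 , 0.749, 0.201, 0.162]), 'contact_force': array([-0.818, -0.009,  0.019]), 'width': 54.84451683190566}
{'clock': 13.2, 'joint_positions': array([-0.88 ,  0.23 ,  1.757,  0.563,  0.975, -1.364]), 'tcp_pos': array([ 505.095, -263.049,  256.18 ]), 'orientation': array([0.61 , 0.749, 0.201, 0.162]), 'contact_force': array([0.016, 0.754, 0.143]), 'width': 54.93587492836315}
```

View pics/h1.png

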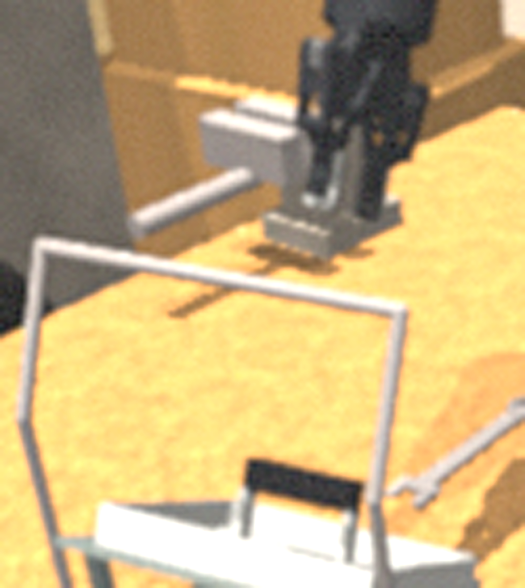

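View pics/h2.png

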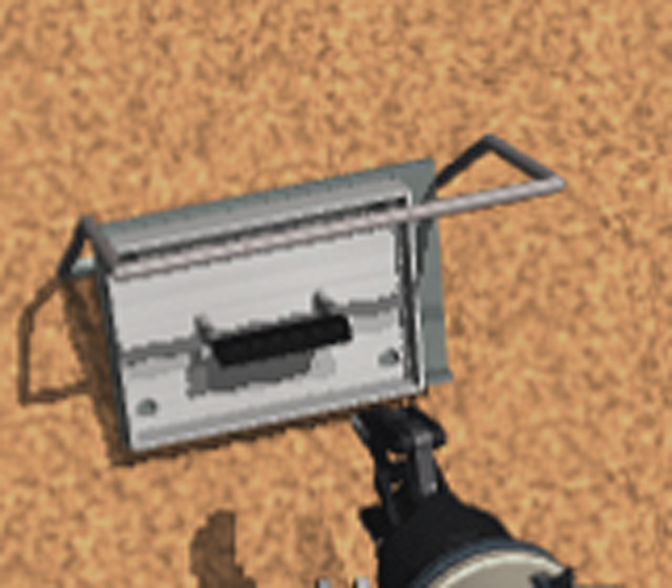

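```bash
python3 - <<'E'
from h import *
q=R.from_quat([0.61 , 0.749, 0.201, 0.162])
print(q.as_matrix().round(2))
for c,t,off in (('scene',[505.1,-264.8,256],(165,90)),('top',[505.1,-263,256.2],(330,90))):
  for nm,pt in (('worldz',np.array([0,0,33.])),('toolz',q.apply([0,0,-33.]))):
    for s in (-27,0,27):
      print(c,nm,s,((proj(c,np.array(t)+pt+q.apply([0,s,0]))[0]-off)*4.2).round())
E
python3 -c "
import cv2
a=cv2.imread('pics/h2_full.png')[170:230,400:480]
cv2.imwrite('pics/h2z.png',cv2.convertScaleAbs(cv2.resize(a,None,fx=10,fy=10,interpolation=cv2.INTER_LANCZOS4),alpha=1.8,beta=20))
a=cv2.imread('pics/h1_full.png')[85:150,225:285]
cv2.imwrite('pics/h1z.png',cv2.convertScaleAbs(cv2.resize(a,None,fx=9,fy=9,interpolation=cv2.INTER_LANCZOS4),alpha=1.8,beta=20))"
```

```text
[[-0.2   0.85  0.49]
 [ 0.98  0.17  0.1 ]
 [ 0.    0.5  -0.87]]
scene worldz -27 [348. 227.]
scene worldz 0 [327. 222.]
scene worldz 27 [305. 216.]
scene toolz -27 [361. 224.]
scene toolz 0 [341. 219.]
scene toolz 27 [320. 213.]
top worldz -27 [361. 470.]
top worldz 0 [358. 429.]
top worldz 27 [355. 388.]
top toolz -27 [366. 497.]
top toolz 0 [363. 457.]
top toolz 27 [359. 416.]
```

View pics/h2z.png

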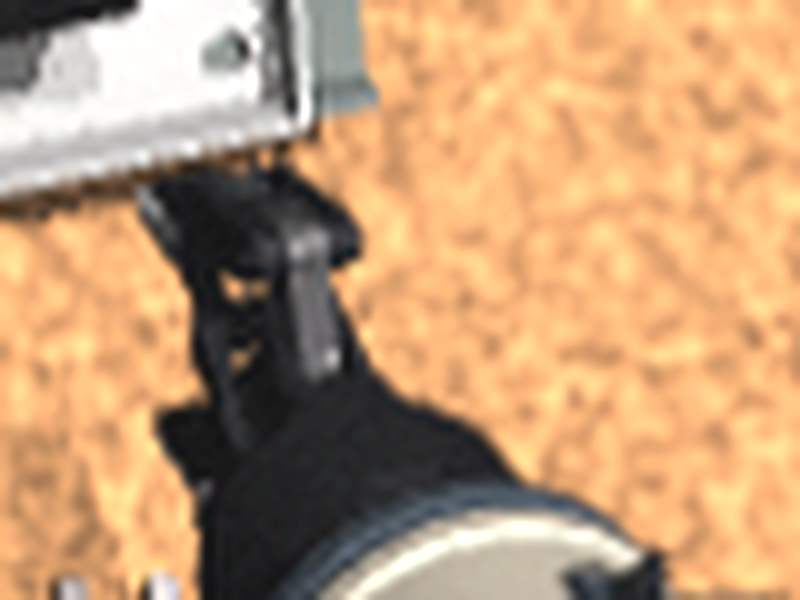

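View pics/h1z.png

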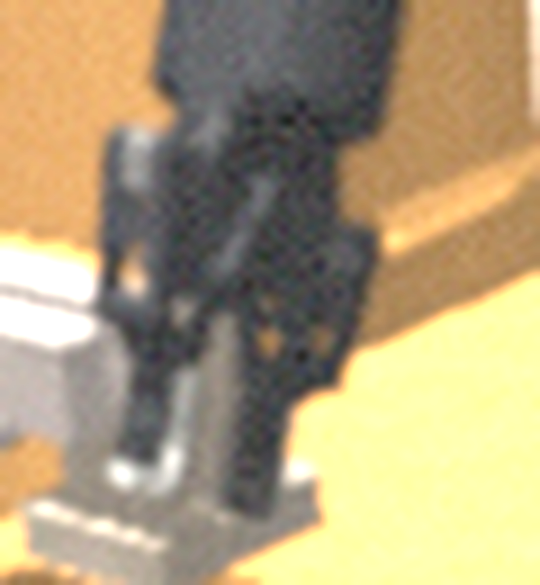

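```bash
python3 d.py 609 -241 76.5 .208 .5236 60
```

```text
clock 13.2 tcp [ 505.1 -263.   256.2] q [-0.88  0.23  1.76  0.56  0.97 -1.36] F [0.  0.8 0.1]
rv [-0.002 -0.002  0.003] shift cm [  7.46   1.59 -12.77]
```

play_rows([
  {"hand":5.5,"dx":1.2,"dy":0.2,"dz":-2,"rx":0,"ry":0,"rz":0},
  {"hand":5.5,"dx":2.5,"dy":0.5,"dz":-4.2,"rx":0,"ry":0,"rz":0},
  {"hand":5.5,"dx":4,"dy":0.8,"dz":-6.8,"rx":0,"ry":0,"rz":0},
  {"hand":5.5,"dx":5.5,"dy":1.2,"dz":-9.4,"rx":0,"ry":0,"rz":0},
  {"hand":5.5,"dx":7,"dy":1.5,"dz":-12,"rx":0,"ry":0,"rz":0},
  {"hand":5.5,"dx":7.5,"dy":1.6,"dz":-12.8,"rx":0,"ry":0,"rz":0},
  {"hand":5.5,"dx":7.5,"dy":1.6,"dz":-12.8,"rx":0,"ry":0,"rz":0},
])

```text
clock: 13.9
tcp_pos: [579.8, -245.2, 127.0]
orientation: [0.61, 0.75, 0.201, 0.16]
contact_force: [-0.0, -0.3, 0.8]
width: 55.3
```

```bash
python3 look.py h3 scene 165 110 290 250 4.2 1.4;python3 look.py h4 top 330 90 490 230 4.2 1.4;  python3 d.py 609 -241 76.5 .208 .5236 15
```

```text
{'clock': 13.95, 'joint_positions': array([-0.738,  0.477,  1.805,  0.713,  0.668, -1.471]), 'tcp_pos': array([ 579.827, -245.963,  128.192]), 'orientation': array([0.61 , 0.749, 0.201, 0.161]), 'contact_force': array([-0.643, -0.783,  0.712]), 'width': 55.36063254131097}
{'clock': 14.0, 'joint_positions': array([-0.739,  0.476,  1.805,  0.713,  0.668, -1.471]), 'tcp_pos': array([ 579.906, -246.619,  128.947]), 'orientation': array([0.61 , 0.749, 0.201, 0.162]), 'contact_force': array([0.384, 0.406, 0.517]), 'width': 54.85258876893163}
clock 14.0 tcp [ 579.9 -246.6  128.9] q [-0.74  0.48  1.8   0.71  0.67 -1.47] F [0.4 0.4 0.5]
rv [-0.002 -0.002  0.003] shift cm [ 2.18  0.41 -3.95]
```

View pics/h3.png

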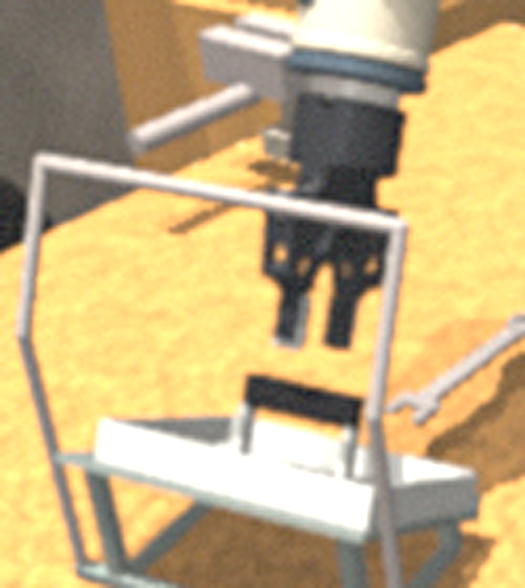

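View pics/h4.png

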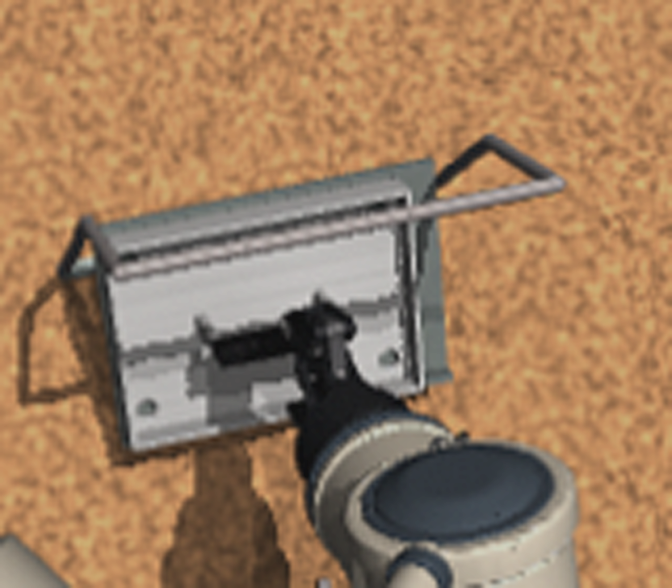

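play_rows([
  {"hand":5.5,"dx":0.8,"dy":0.2,"dz":-1.4,"rx":0,"ry":0,"rz":0},
  {"hand":5.5,"dx":1.6,"dy":0.3,"dz":-2.8,"rx":0,"ry":0,"rz":0},
  {"hand":5.5,"dx":2.0,"dy":0.5,"dz":-3.5,"rx":0,"ry":0,"rz":0},
  {"hand":5.5,"dx":2.2,"dy":0.5,"dz":-3.9,"rx":0,"ry":0,"rz":0},
  {"hand":5.5,"dx":2.2,"dy":0.5,"dz":-3.9,"rx":0,"ry":0,"rz":0},
])

```text
clock: 14.5
tcp_pos: [601.9, -241.3, 89.2]
orientation: [0.61, 0.749, 0.201, 0.161]
contact_force: [-0.3, 0.2, -0.3]
width: 55.1
```

```bash
python3 look.py h5 scene 165 110 290 250 4.2 1.4;python3 d.py 609 -241 76.5 .208 .5236 15
```

```text
{'clock': 14.55, 'joint_positions': array([-0.702,  0.557,  1.8  ,  0.782,  0.594, -1.525]), 'tcp_pos': array([ 601.858, -241.455,   89.67 ]), 'orientation': array([0.61 , 0.749, 0.201, 0.161]), 'contact_force': array([-1.254, -0.112, -0.307]), 'width': 54.93943663953364}
clock 14.55 tcp [ 601.9 -241.5   89.7] q [-0.7   0.56  1.8   0.78  0.59 -1.52] F [-1.3 -0.1 -0.3]
rv [-0.003 -0.003  0.003] shift cm [-0.02 -0.11 -0.02]
```

View pics/h5.png

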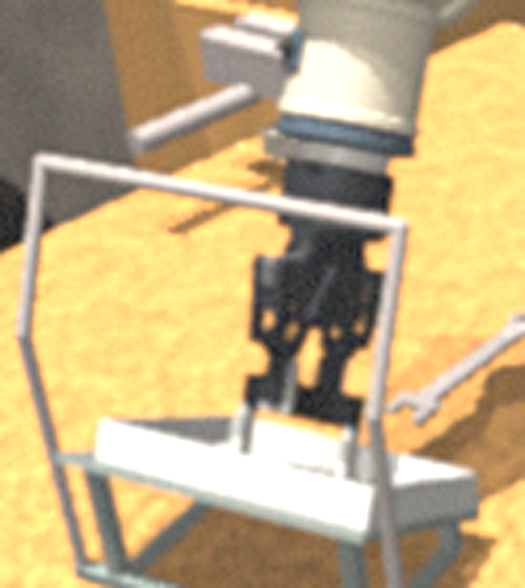

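The near finger stands in front of the bar and the far one behind it, with tips about level with the bar's lower edge. Now I close.

play_rows([
  {"hand":0.6,"dx":0,"dy":0,"dz":0,"rx":0,"ry":0,"rz":0},
  {"hand":0.6,"dx":0,"dy":0,"dz":0,"rx":0,"ry":0,"rz":0},
  {"hand":0.6,"dx":0,"dy":0,"dz":0,"rx":0,"ry":0,"rz":0},
  {"hand":0.6,"dx":0,"dy":0,"dz":0,"rx":0,"ry":0,"rz":0},
  {"hand":0.6,"dx":0,"dy":0,"dz":0,"rx":0,"ry":0,"rz":0},
  {"hand":0.6,"dx":0,"dy":0,"dz":0,"rx":0,"ry":0,"rz":0},
  {"hand":0.6,"dx":0,"dy":0,"dz":0,"rx":0,"ry":0,"rz":0},
], newtons=90)

```text
clock: 15.25
tcp_pos: [601.7, -241.7, 90.2]
orientation: [0.61, 0.749, 0.201, 0.162]
contact_force: [-6.4, -0.5, 7.8]
width: 12.2
```

```bash
python3 look.py h6 scene 165 110 290 250 4.2 1.4;python3 d.py 609 -241 76.5 .208 .5236 15
```

```text
{'clock': 15.3, 'joint_positions': array([-0.703,  0.556,  1.8  ,  0.781,  0.594, -1.525]), 'tcp_pos': array([ 601.668, -241.669,   90.206]), 'orientation': array([0.61 , 0.749, 0.201, 0.162]), 'contact_force': array([-6.765, -0.254,  7.567]), 'width': 12.144447225493092}
clock 15.3 tcp [ 601.7 -241.7   90.2] q [-0.7   0.56  1.8   0.78  0.59 -1.52] F [-6.8 -0.3  7.6]
rv [-0.002 -0.002  0.003] shift cm [-0.   -0.09 -0.07]
```

View pics/h6.png

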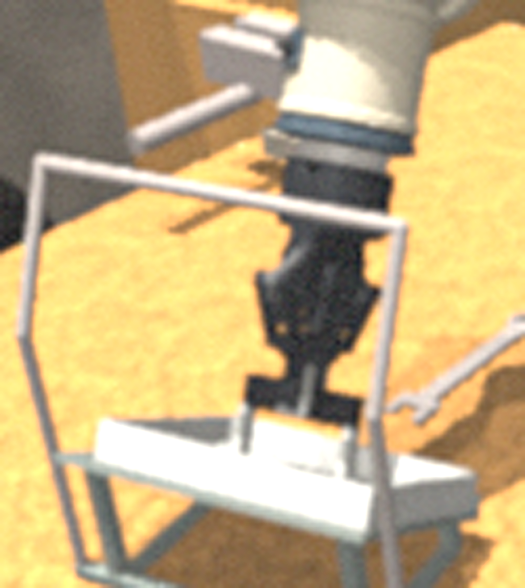

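play_rows([
  {"hand":0.6,"dx":-0.3,"dy":-0.05,"dz":0.5,"rx":0,"ry":0,"rz":0},
  {"hand":0.6,"dx":-0.7,"dy":-0.15,"dz":1.2,"rx":0,"ry":0,"rz":0},
  {"hand":0.6,"dx":-1.2,"dy":-0.25,"dz":2.1,"rx":0,"ry":0,"rz":0},
  {"hand":0.6,"dx":-1.7,"dy":-0.35,"dz":3,"rx":0,"ry":0,"rz":0},
  {"hand":0.6,"dx":-1.7,"dy":-0.35,"dz":3,"rx":0,"ry":0,"rz":0},
])

```text
clock: 15.8
tcp_pos: [584.4, -245.7, 121.7]
orientation: [0.61, 0.749, 0.201, 0.163]
contact_force: [-0.4, 0.4, -4.6]
width: 12.3
```

```bash
python3 look.py h7 scene 165 110 290 250 4.2 1.4
```

```text
{'clock': 15.85, 'joint_positions': array([-0.731,  0.492,  1.805,  0.728,  0.65 , -1.483]), 'tcp_pos': array([ 584.544, -245.6  ,  121.094]), 'orientation': array([0.61 , 0.749, 0.201, 0.162]), 'contact_force': array([ 0.764,  0.564, -5.076]), 'width': 12.484742505775076}
```

View pics/h7.png

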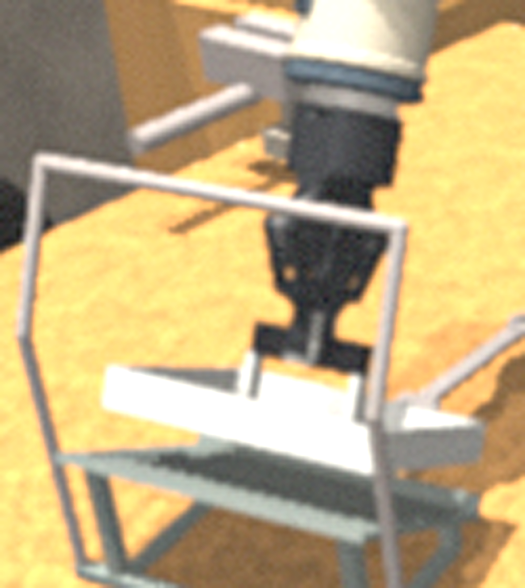

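play_rows([
  {"hand":0.6,"dx":-1.5,"dy":-0.3,"dz":2.6,"rx":0,"ry":0,"rz":0},
  {"hand":0.6,"dx":-3,"dy":-0.6,"dz":5.3,"rx":0,"ry":0,"rz":0},
  {"hand":0.6,"dx":-5,"dy":-1,"dz":8.8,"rx":0,"ry":0,"rz":0},
  {"hand":0.6,"dx":-7,"dy":-1.5,"dz":12.4,"rx":0,"ry":0,"rz":0},
  {"hand":0.6,"dx":-9,"dy":-1.9,"dz":16,"rx":0,"ry":0,"rz":0},
  {"hand":0.6,"dx":-11,"dy":-2.3,"dz":18,"rx":0,"ry":0,"rz":0},
  {"hand":0.6,"dx":-12,"dy":-2.3,"dz":18,"rx":0,"ry":0,"rz":0},
  {"hand":0.6,"dx":-12,"dy":-2.3,"dz":18,"rx":0,"ry":0,"rz":0},
])

```text
clock: 16.65
tcp_pos: [463.6, -268.5, 300.4]
orientation: [0.61, 0.749, 0.201, 0.162]
contact_force: [0.5, -0.2, -5.2]
width: 12.3
```

```bash
python3 d.py 629 224.5 180 .08 0 14; python3 -c "
from cell import status;print(status.state()['width'])"
```

```text
clock 16.65 tcp [ 463.6 -268.5  300.4] q [-0.97  0.14  1.74  0.54  1.11 -1.38] F [ 0.5 -0.2 -5.2]
rv [-0.076  0.517 -0.12 ] shift cm [ 16.54  49.3  -10.64]
12.343671918810301
```

play_rows([
  {"hand":0.6,"dx":0,"dy":3,"dz":0,"rx":-0.015,"ry":0.1,"rz":-0.024},
  {"hand":0.6,"dx":0,"dy":7,"dz":0,"rx":-0.03,"ry":0.2,"rz":-0.048},
  {"hand":0.6,"dx":1,"dy":11,"dz":0,"rx":-0.045,"ry":0.3,"rz":-0.07},
  {"hand":0.6,"dx":2,"dy":15,"dz":0,"rx":-0.06,"ry":0.4,"rz":-0.095},
  {"hand":0.6,"dx":4,"dy":19,"dz":-1,"rx":-0.076,"ry":0.517,"rz":-0.12},
  {"hand":0.6,"dx":6,"dy":23,"dz":-2,"rx":-0.076,"ry":0.517,"rz":-0.12},
  {"hand":0.6,"dx":8,"dy":27,"dz":-3,"rx":-0.076,"ry":0.517,"rz":-0.12},
  {"hand":0.6,"dx":10,"dy":31,"dz":-4,"rx":-0.076,"ry":0.517,"rz":-0.12},
  {"hand":0.6,"dx":12,"dy":35,"dz":-5,"rx":-0.076,"ry":0.517,"rz":-0.12},
  {"hand":0.6,"dx":13.5,"dy":39,"dz":-6,"rx":-0.076,"ry":0.517,"rz":-0.12},
  {"hand":0.6,"dx":15,"dy":43,"dz":-7,"rx":-0.076,"ry":0.517,"rz":-0.12},
  {"hand":0.6,"dx":16,"dy":47,"dz":-8,"rx":-0.076,"ry":0.517,"rz":-0.12},
])

```text
clock: 17.85
tcp_pos: [623.6, 204.7, 217.1]
orientation: [0.678, 0.735, -0.001, -0.001]
contact_force: [2.0, -0.3, -4.9]
width: 12.0
```

```bash
python3 d.py 629 224.5 150 .08 0 15
```

```text
clock 17.85 tcp [623.6 204.7 217.1] q [0.23 0.53 1.24 0.   1.38 0.14] F [ 2.  -0.3 -4.9]
rv [-0.    -0.003 -0.002] shift cm [ 0.54  1.98 -5.21]
```

Now move to centre, hovering with the underside about 150 mm up, and measure the tray against the pins.

play_rows([
  {"hand":0.6,"dx":0.5,"dy":2,"dz":-2,"rx":0,"ry":-0.003,"rz":0},
  {"hand":0.6,"dx":0.5,"dy":2,"dz":-4,"rx":0,"ry":-0.003,"rz":0},
  {"hand":0.6,"dx":0.5,"dy":2,"dz":-5.2,"rx":0,"ry":-0.003,"rz":0},
  {"hand":0.6,"dx":0.5,"dy":2,"dz":-5.2,"rx":0,"ry":-0.003,"rz":0},
  {"hand":0.6,"dx":0.5,"dy":2,"dz":-5.2,"rx":0,"ry":-0.003,"rz":0},
  {"hand":0.6,"dx":0.5,"dy":2,"dz":-5.2,"rx":0,"ry":-0.003,"rz":0},
])

```text
clock: 18.45
tcp_pos: [629.2, 224.5, 166.0]
orientation: [0.678, 0.735, 0.001, 0.0]
contact_force: [-0.0, -0.1, -3.4]
width: 12.0
```

```bash
python3 d.py 629 224.5 150 .08 0 15;python3 look.py t1 scene 300 210 440 350 5 1.3; python3 look.py t2 top 170 100 300 200 6 1.4
```

```text
clock 18.45 tcp [629.2 224.5 166. ] q [0.25 0.58 1.27 0.   1.28 0.17] F [-0.  -0.1 -3.4]
rv [-0.001  0.002 -0.001] shift cm [-0.02  0.   -0.1 ]
{'clock': 18.5, 'joint_positions': array([0.253, 0.584, 1.272, 0.   , 1.284, 0.172]), 'tcp_pos': array([629.209, 224.453, 166.173]), 'orientation': array([0.678, 0.735, 0.001, 0.   ]), 'contact_force': array([ 0.53 ,  0.014, -3.364]), 'width': 12.27785245604546}
{'clock': 18.55, 'joint_positions': array([0.253, 0.584, 1.272, 0.   , 1.284, 0.172]), 'tcp_pos': array([629.098, 224.458, 166.108]), 'orientation': array([0.678, 0.735, 0.001, 0.   ]), 'contact_force': array([ 0.764, -0.437, -4.35 ]), 'width': 11.941525943609898}
```

View pics/t1.png

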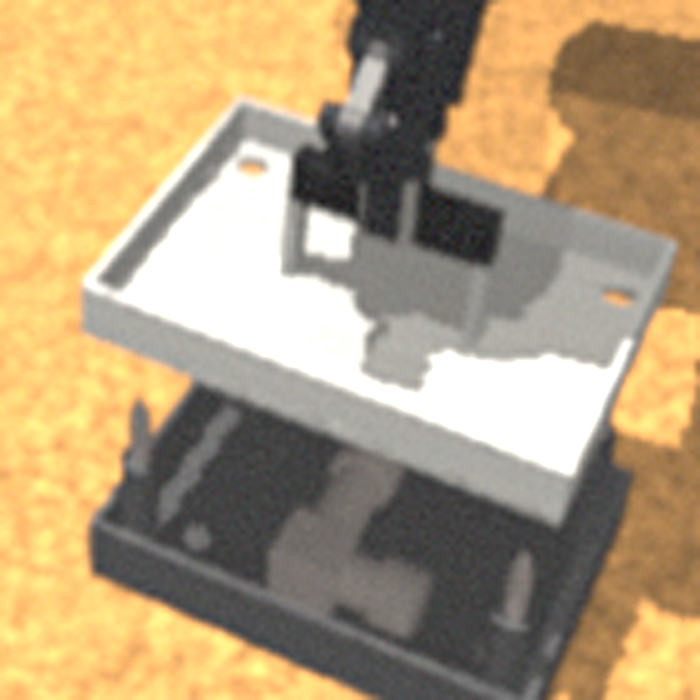

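View pics/t2.png

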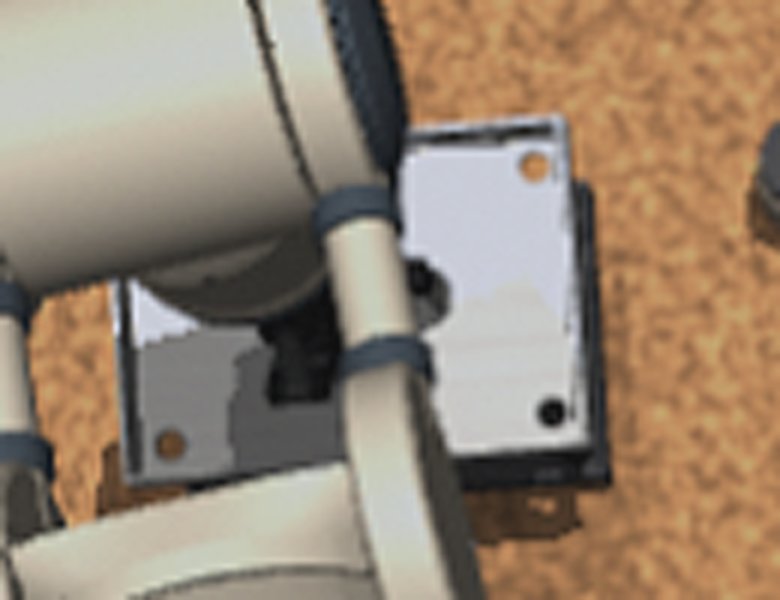

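```bash
cat > fit1.py <<'E'
from h import *
S=lambda p:uncrop(p,5,(300,210)); T=lambda p:uncrop(p,6,(170,100))
st=[('scene',P,S(u)) for P,u in [((-75,-105,28),(243,99)),((75,-105,28),(84,284)),((75,105,28),(573,478)),((-75,105,28),(678,245)),((75,-105,0),(85,332)),((75,105,0),(560,526)),((-57,-88,6),(252,167)),((-57,88,6),(619,296))]]
tp=[('top',P,T(u)) for P,u in [((75,-105,28),(570,117)),((-75,-105,28),(588,450)),((-75,105,28),(130,486)),((57,-88,6),(535,165)),((-57,-88,6),(553,412)),((-57,88,6),(171,443))]]
def fit6(obs,p0):
    def res(p):
        r=R.from_rotvec(p[3:]*1e-3); return np.concatenate([proj(c,r.apply(P)+p[:3])[0]-u for c,P,u in obs])
    s=least_squares(res,p0,loss='soft_l1'); return s.x,res(s.x).reshape(-1,2)
for n,o in(('both',st+tp),('scene',st),('top',tp)):
    p,r=fit6(o,[629,224,150,0,0,80.]); print(n,p.round(1)); print(r.round(1).tolist())
    p,r=fit(o,[629,224,150,.08],[0,1,2,3]);print('4dof',p.round(3))
E
python3 fit1.py
```

```text
both [627.1 222.3 147.3 -27.7 -17.7  88.7]
[[-0.9, -0.1], [-0.4, -0.1], [-0.5, -0.5], [-0.5, 0.3], [-0.9, 0.2], [-0.3, 0.1], [-0.1, 0.0], [-0.5, -0.1], [-2.0, 0.1], [-0.7, -0.5], [-1.6, 0.3], [-0.8, 0.8], [-0.6, 0.7], [-0.5, 1.1]]
4dof [6.27234e+02 2.22556e+02 1.47423e+02 7.90000e-02]
scene [625.5 222.8 146.3 -28.7 -12.4  87. ]
[[-0.3, -0.2], [0.2, -0.0], [-0.1, -0.3], [-0.1, 0.3], [-0.2, 0.2], [0.1, 0.1], [0.5, -0.1], [-0.0, -0.1]]
4dof [6.26967e+02 2.23813e+02 1.47908e+02 7.10000e-02]
top [ 631.   221.3  145.2   35.1 -134.1   81.3]
[[-0.7, 0.2], [0.7, -0.0], [-0.3, -0.2], [-0.0, 0.0], [0.2, 0.2], [0.1, -0.2]]
4dof [6.28840e+02 2.20362e+02 1.44250e+02 8.60000e-02]
```

Against the stand the tray is about 1 to 2 mm short in x and y, and its +y end sags by about 0.025 rad. I correct both and go down to just above the tips.

play_rows([
  {"hand":0.6,"dx":0.13,"dy":0.19,"dz":-1,"rx":0.025,"ry":0,"rz":0},
  {"hand":0.6,"dx":0.13,"dy":0.19,"dz":-2,"rx":0.025,"ry":0,"rz":0},
  {"hand":0.6,"dx":0.13,"dy":0.19,"dz":-3,"rx":0.025,"ry":0,"rz":0},
  {"hand":0.6,"dx":0.13,"dy":0.19,"dz":-3.3,"rx":0.025,"ry":0,"rz":0},
  {"hand":0.6,"dx":0.13,"dy":0.19,"dz":-3.3,"rx":0.025,"ry":0,"rz":0},
  {"hand":0.6,"dx":0.13,"dy":0.19,"dz":-3.3,"rx":0.025,"ry":0,"rz":0},
])

```text
clock: 19.15
tcp_pos: [630.5, 226.5, 133.2]
orientation: [0.678, 0.735, 0.01, -0.008]
contact_force: [-0.1, -0.0, -4.6]
width: 11.8
```

```bash
python3 look.py t3 scene 300 220 440 360 5 1.3; python3 look.py t4 top 170 100 300 200 6 1.4
```

```text
{'clock': 19.2, 'joint_positions': array([0.242, 0.614, 1.311, 0.026, 1.208, 0.152]), 'tcp_pos': array([630.687, 226.54 , 133.435]), 'orientation': array([ 0.678,  0.735,  0.01 , -0.008]), 'contact_force': array([ 0.294,  0.053, -4.701]), 'width': 11.779524710991529}
{'clock': 19.25, 'joint_positions': array([0.242, 0.614, 1.311, 0.026, 1.208, 0.152]), 'tcp_pos': array([630.697, 226.513, 133.538]), 'orientation': array([ 0.678,  0.735,  0.01 , -0.008]), 'contact_force': array([ 0.262, -0.076, -4.431]), 'width': 12.342304586365113}
```

View pics/t3.png

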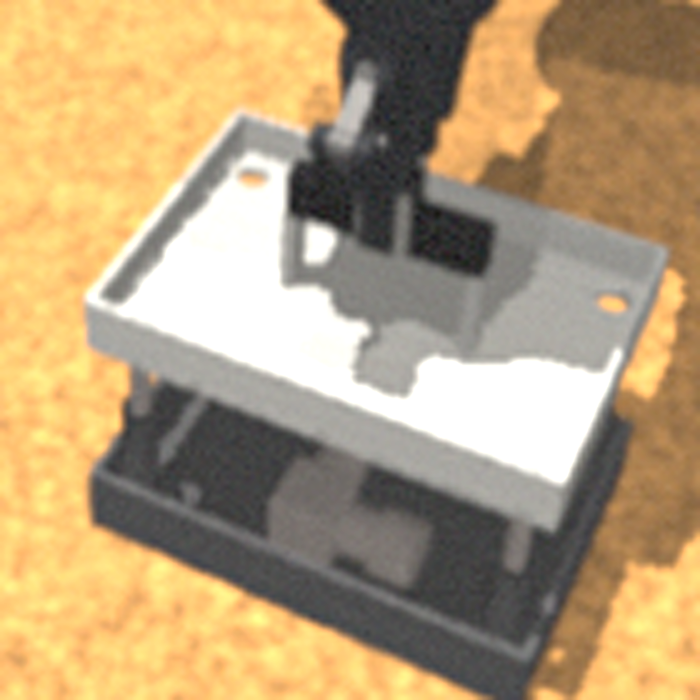

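View pics/t4.png

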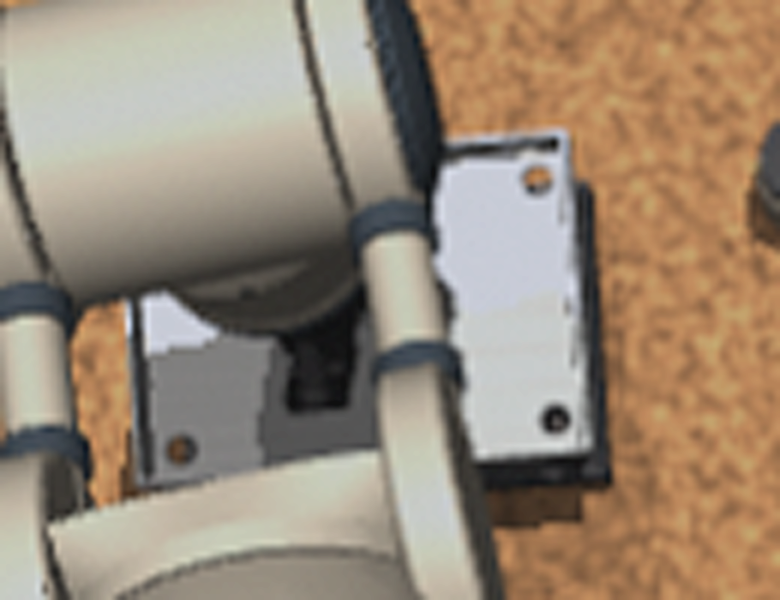

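```bash
python3 - <<'E'
import cv2,numpy as np
a=cv2.imread('pics/t4_full.png')
s=[]
for x,y in ((259.5,129.8),(262.5,169.5),(200,174.5)):
    x0=int(x)-7;y0=int(y)-7
    k=cv2.convertScaleAbs(cv2.resize(a[y0:y0+15,x0:x0+15],(260,260),interpolation=cv2.INTER_CUBIC),alpha=2.2,beta=10); s.append(k); print(x0,y0)
b=cv2.imread('pics/t3_full.png')
for x,y in ((350.5,255.5),(422,280.5)):
    x0=int(x)-7;y0=int(y)-7
    s.append(cv2.convertScaleAbs(cv2.resize(b[y0:y0+15,x0:x0+15],(260,260),interpolation=cv2.INTER_CUBIC),alpha=1.3)); print(x0,y0)
s.append(s[0]*0)
cv2.imwrite('pics/holes.png',np.vstack([np.hstack(s[:3]),np.hstack(s[3:])]))
E
```

```text
252 122
255 162
193 167
343 248
415 273
```

View pics/holes.png

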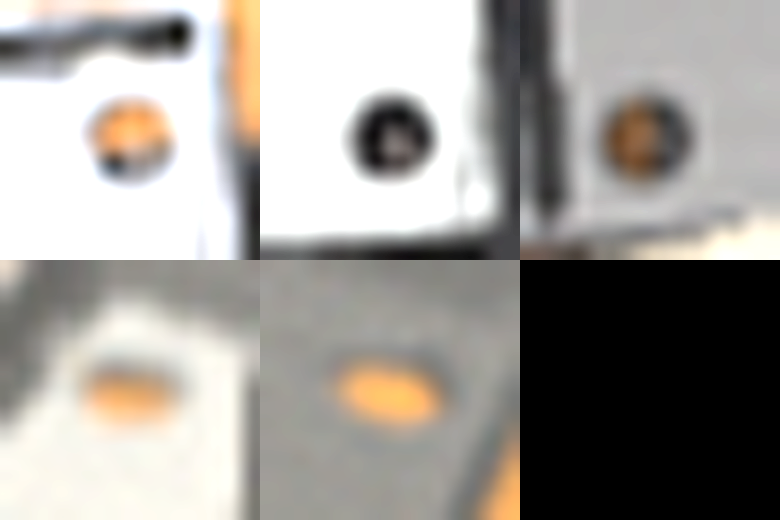

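```bash
cat > fit2.py <<'E'
from h import *
from fit1 import fit6
S=lambda p:uncrop(p,5,(300,220)); T=lambda p:uncrop(p,6,(170,100))
st=[('scene',P,S(u)) for P,u in [((-75,-105,28),(240,111)),((75,-105,28),(88,301)),((75,105,28),(568,483)),((-75,105,28),(666,248)),((75,-105,0),(90,346)),((75,105,0),(556,529)),((-57,-88,6),(251,178)),((-57,88,6),(613,302))]]
tp=[('top',P,T(u)) for P,u in [((75,-105,28),(571,131)),((-75,-105,28),(588,457)),((-75,105,28),(138,489)),((57,-88,6),(537,180)),((-57,-88,6),(555,419)),((-57,88,6),(180,449))]]
for n,o in(('both',st+tp),('scene',st),('top',tp)):
    p,r=fit6(o,[629,224,115,0,0,80.]); print(n,p.round(1)); print(r.round(1).tolist())
    p,r=fit(o,[629,224,115,.08],[0,1,2,3]);print('4dof',p.round(3))
E
python3 fit2.py | tail -9
```

```text
both [628.6 225.  115.    3.5 -22.8  91.5]
[[-0.5, 0.1], [-0.7, -0.3], [-0.7, -0.4], [0.3, 0.4], [-1.0, 0.3], [-0.2, 0.3], [0.1, 0.1], [-0.4, -0.5], [-1.6, 0.2], [-0.1, -0.7], [-0.8, 0.5], [-0.7, 0.4], [-0.5, 0.6], [-0.3, 0.9]]
4dof [6.27981e+02 2.24755e+02 1.14946e+02 9.20000e-02]
scene [624.7 224.2 111.6  -5.2 -17.6  97.3]
[[-0.2, -0.0], [0.2, -0.2], [-0.2, -0.2], [0.2, 0.5], [-0.2, 0.3], [0.2, 0.3], [0.4, -0.0], [-0.4, -0.6]]
4dof [6.23388e+02 2.23773e+02 1.10621e+02 9.40000e-02]
top [631.  223.3 116.6  20.1 -97.2  76.5]
[[-0.6, 0.2], [0.5, -0.1], [-0.2, -0.1], [0.1, -0.1], [0.0, 0.4], [0.1, -0.2]]
4dof [6.29357e+02 2.22635e+02 1.16182e+02 8.10000e-02]
```

In the top view, the hole at (262,169) shows the bright pin tip near its centre. The holes at (260,130) and (200,174) show pins where parallax puts them. I go down in stages and watch the force.

play_rows([
  {"hand":0.6,"dx":0,"dy":0.05,"dz":-0.4,"rx":0,"ry":0,"rz":0},
  {"hand":0.6,"dx":0,"dy":0.05,"dz":-0.8,"rx":0,"ry":0,"rz":0},
  {"hand":0.6,"dx":0,"dy":0.05,"dz":-1.2,"rx":0,"ry":0,"rz":0},
  {"hand":0.6,"dx":0,"dy":0.05,"dz":-1.5,"rx":0,"ry":0,"rz":0},
  {"hand":0.6,"dx":0,"dy":0.05,"dz":-1.5,"rx":0,"ry":0,"rz":0},
])

```text
clock: 19.75
tcp_pos: [630.3, 227.0, 117.8]
orientation: [0.678, 0.735, 0.01, -0.008]
contact_force: [0.6, -0.6, -4.7]
width: 12.1
```

play_rows([
  {"hand":0.6,"dx":0,"dy":0,"dz":-0.3,"rx":0,"ry":0,"rz":0},
  {"hand":0.6,"dx":0,"dy":0,"dz":-0.6,"rx":0,"ry":0,"rz":0},
  {"hand":0.6,"dx":0,"dy":0,"dz":-0.9,"rx":0,"ry":0,"rz":0},
  {"hand":0.6,"dx":0,"dy":0,"dz":-1,"rx":0,"ry":0,"rz":0},
])

```text
clock: 20.15
tcp_pos: [630.2, 226.9, 107.4]
orientation: [0.678, 0.735, 0.01, -0.008]
contact_force: [-0.9, -0.5, -4.2]
width: 12.0
```

```bash
python3 look.py t5 scene 300 220 440 360 5 1.3; python3 - <<'E'
import cv2,numpy as np
from cell import eyes
a=np.ascontiguousarray(eyes.camera('top')['pixels'][:,:,::-1]);cv2.imwrite('pics/t6_full.png',a)
s=[]
for x,y in ((259.5,133),(262.5,171),(203,177)):
    x0=int(x)-9;y0=int(y)-9
    s.append(cv2.convertScaleAbs(cv2.resize(a[y0:y0+19,x0:x0+19],(260,260),interpolation=cv2.INTER_CUBIC),alpha=2.2,beta=10))
cv2.imwrite('pics/holes2.png',np.hstack(s))
E
```

```text
{'clock': 20.2, 'joint_positions': array([0.243, 0.642, 1.336, 0.027, 1.157, 0.151]), 'tcp_pos': array([630.186, 226.887, 107.431]), 'orientation': array([ 0.678,  0.735,  0.01 , -0.008]), 'contact_force': array([-0.135, -1.177, -5.319]), 'width': 11.949286861465435}
```

View pics/t5.png

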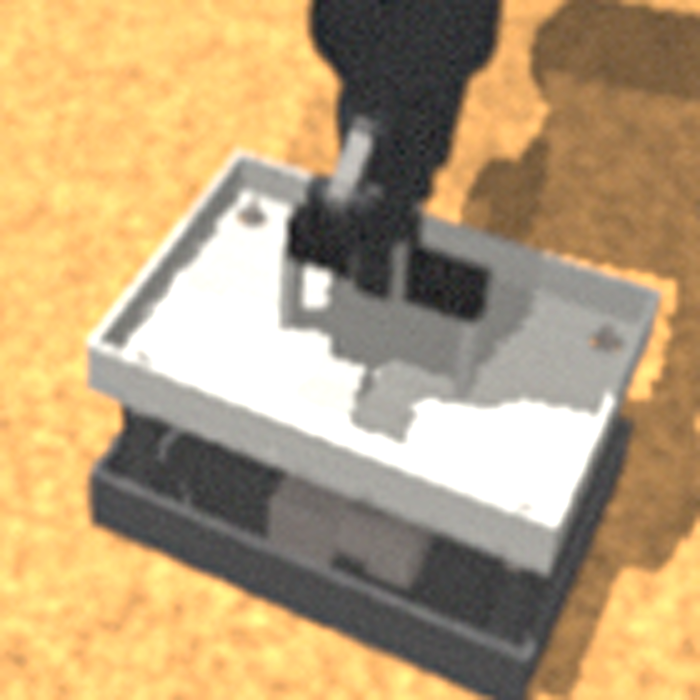

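View pics/holes2.png

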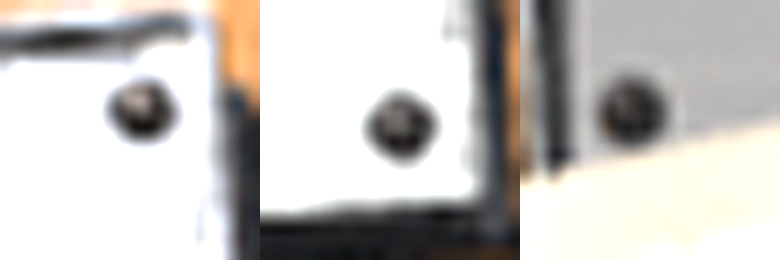

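All four pin tips show in the holes ((252,213), (605,338), (140,352) and (522,507) in the crop) with no contact force. I keep lowering.

play_rows([
  {"hand":0.6,"dx":0,"dy":0,"dz":-0.3,"rx":0,"ry":0,"rz":0},
  {"hand":0.6,"dx":0,"dy":0,"dz":-0.6,"rx":0,"ry":0,"rz":0},
  {"hand":0.6,"dx":0,"dy":0,"dz":-0.9,"rx":0,"ry":0,"rz":0},
  {"hand":0.6,"dx":0,"dy":0,"dz":-1.2,"rx":0,"ry":0,"rz":0},
  {"hand":0.6,"dx":0,"dy":0,"dz":-1.4,"rx":0,"ry":0,"rz":0},
  {"hand":0.6,"dx":0,"dy":0,"dz":-1.4,"rx":0,"ry":0,"rz":0},
])

```text
clock: 20.85
tcp_pos: [630.1, 226.9, 93.2]
orientation: [0.678, 0.735, 0.01, -0.008]
contact_force: [-0.8, 0.4, -4.7]
width: 12.4
```

play_rows([
  {"hand":0.6,"dx":0,"dy":0,"dz":-0.15,"rx":0,"ry":0,"rz":0},
  {"hand":0.6,"dx":0,"dy":0,"dz":-0.3,"rx":0,"ry":0,"rz":0},
  {"hand":0.6,"dx":0,"dy":0,"dz":-0.4,"rx":0,"ry":0,"rz":0},
  {"hand":0.6,"dx":0,"dy":0,"dz":-0.4,"rx":0,"ry":0,"rz":0},
])

```text
clock: 21.25
tcp_pos: [630.0, 226.8, 89.1]
orientation: [0.678, 0.735, 0.009, -0.008]
contact_force: [1.0, -0.3, -5.1]
width: 12.2
```

play_rows([
  {"hand":0.6,"dx":0,"dy":0,"dz":-0.1,"rx":0,"ry":0,"rz":0},
  {"hand":0.6,"dx":0,"dy":0,"dz":-0.2,"rx":0,"ry":0,"rz":0},
  {"hand":0.6,"dx":0,"dy":0,"dz":-0.2,"rx":0,"ry":0,"rz":0},
])

```text
clock: 21.55
tcp_pos: [630.4, 226.9, 87.7]
orientation: [0.678, 0.735, 0.01, -0.008]
contact_force: [-0.8, -0.1, 4.0]
width: 12.0
```

```bash
python3 look.py t7 scene 300 220 440 360 5 1.3
```

```text
{'clock': 21.6, 'joint_positions': array([0.243, 0.664, 1.353, 0.027, 1.118, 0.15 ]), 'tcp_pos': array([630.409, 226.905,  87.776]), 'orientation': array([ 0.678,  0.735,  0.01 , -0.008]), 'contact_force': array([ 0.769, -0.12 ,  5.111]), 'width': 12.201559669212957}
```

View pics/t7.png

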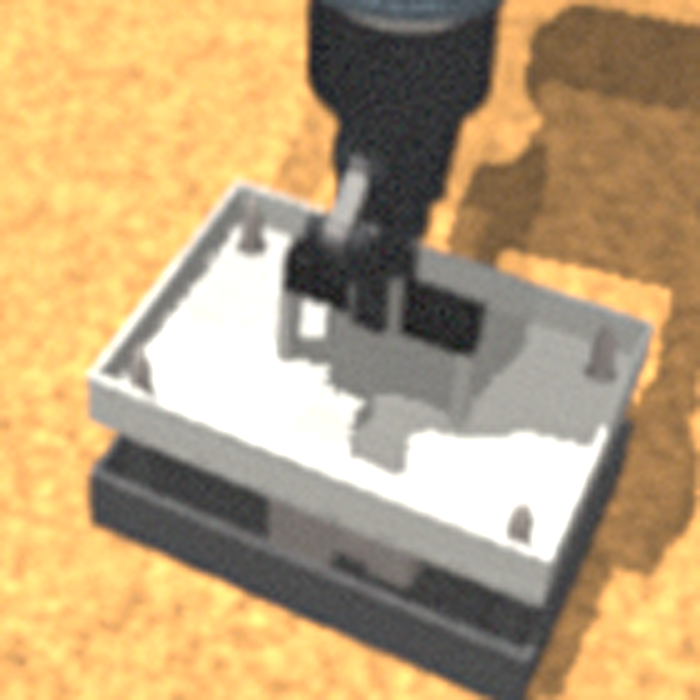

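play_rows([
  {"hand":0.6,"dx":0,"dy":0,"dz":-0.08,"rx":-0.01,"ry":0,"rz":0},
  {"hand":0.6,"dx":0,"dy":0,"dz":-0.08,"rx":-0.01,"ry":0,"rz":0},
  {"hand":0.6,"dx":0,"dy":0,"dz":-0.08,"rx":-0.01,"ry":0,"rz":0},
])

```text
clock: 21.9
tcp_pos: [630.5, 226.6, 87.7]
orientation: [0.678, 0.735, 0.006, -0.004]
contact_force: [-3.3, -4.7, 9.5]
width: 11.6
```

Firm on the shoulders. Now I release and go straight up.

play_rows([
  {"hand":4.5,"dx":0,"dy":0,"dz":0,"rx":0,"ry":0,"rz":0},
  {"hand":4.5,"dx":0,"dy":0,"dz":0,"rx":0,"ry":0,"rz":0},
  {"hand":4.5,"dx":0,"dy":0,"dz":0,"rx":0,"ry":0,"rz":0},
  {"hand":4.5,"dx":0,"dy":0,"dz":0,"rx":0,"ry":0,"rz":0},
  {"hand":4.5,"dx":0,"dy":0,"dz":1,"rx":0,"ry":0,"rz":0},
  {"hand":4.5,"dx":0,"dy":0,"dz":3,"rx":0,"ry":0,"rz":0},
  {"hand":4.5,"dx":0,"dy":0,"dz":6,"rx":0,"ry":0,"rz":0},
  {"hand":4.5,"dx":0,"dy":0,"dz":10,"rx":0,"ry":0,"rz":0},
  {"hand":4.5,"dx":0,"dy":0,"dz":15,"rx":0,"ry":0,"rz":0},
  {"hand":4.5,"dx":-5,"dy":0,"dz":20,"rx":0,"ry":0,"rz":0},
  {"hand":4.5,"dx":-10,"dy":-3,"dz":20,"rx":0,"ry":0,"rz":0},
  {"hand":4.5,"dx":-15,"dy":-8,"dz":20,"rx":0,"ry":0,"rz":0},
])

```text
clock: 23.1
tcp_pos: [511.5, 174.4, 288.0]
orientation: [0.677, 0.736, 0.008, -0.003]
contact_force: [0.3, -1.6, 1.6]
width: 45.0
```

play_rows([
  {"hand":4.5,"dx":-5,"dy":-5,"dz":0,"rx":0,"ry":0,"rz":0},
  {"hand":4.5,"dx":-9,"dy":-10,"dz":0,"rx":0,"ry":0,"rz":0},
  {"hand":4.5,"dx":-9,"dy":-15,"dz":0,"rx":0,"ry":0,"rz":0},
  {"hand":4.5,"dx":-9,"dy":-20,"dz":0,"rx":0,"ry":0,"rz":0},
  {"hand":4.5,"dx":-9,"dy":-20,"dz":0,"rx":0,"ry":0,"rz":0},
  {"hand":4.5,"dx":-9,"dy":-20,"dz":0,"rx":0,"ry":0,"rz":0},
])

```text
clock: 23.7
tcp_pos: [421.2, -28.5, 288.9]
orientation: [0.678, 0.735, 0.008, -0.003]
contact_force: [0.4, -0.3, 0.2]
width: 45.3
```

```bash
python3 look.py u1 scene 300 220 440 360 5 1.3; python3 look.py u2 top 170 100 300 200 6 1.4
```

```text
{'clock': 23.75, 'joint_positions': array([-0.221,  0.107,  1.67 ,  0.017,  1.361, -0.304]), 'tcp_pos': array([421.393, -27.012, 288.727]), 'orientation': array([ 0.678,  0.735,  0.008, -0.003]), 'contact_force': array([0.011, 0.179, 0.149]), 'width': 44.84536255589295}
{'clock': 23.8, 'joint_positions': array([-0.218,  0.108,  1.67 ,  0.018,  1.361, -0.303]), 'tcp_pos': array([421.503, -26.017, 288.571]), 'orientation': array([ 0.678,  0.735,  0.008, -0.003]), 'contact_force': array([-0.085,  0.797, -0.899]), 'width': 45.07056128993683}
```

View pics/u1.png

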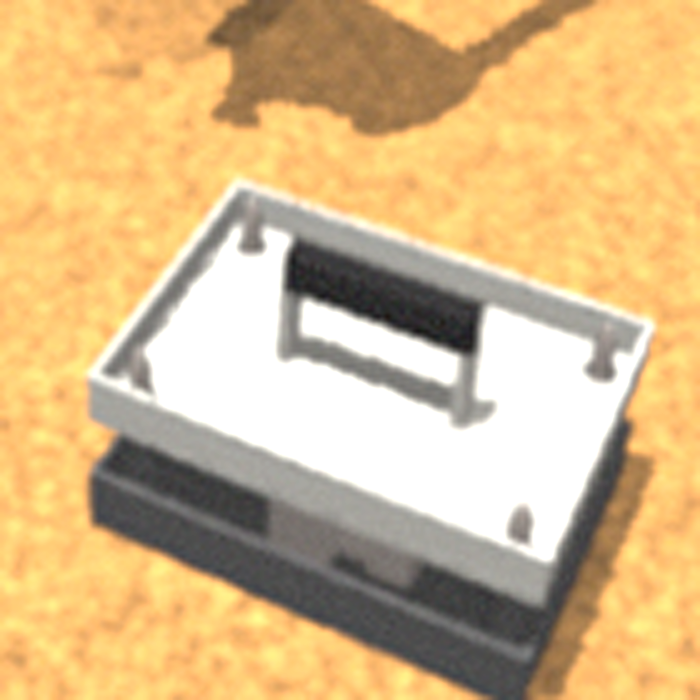

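View pics/u2.png

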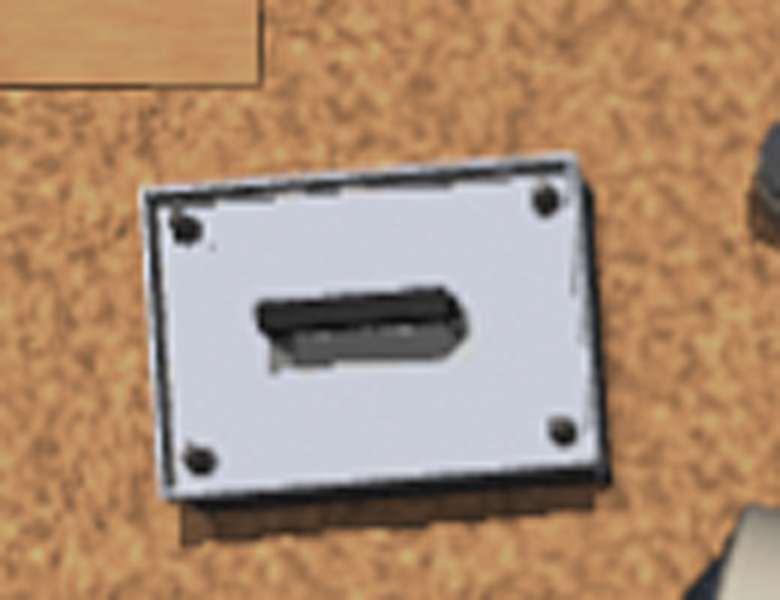

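View pics/u1_full.png

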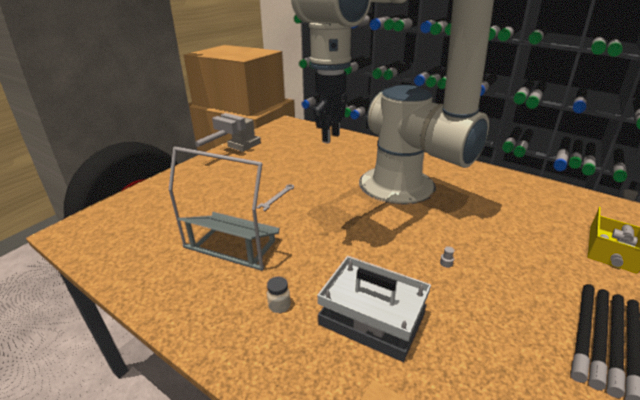

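```bash
cat > fit3.py <<'E'
from h import *
from fit1 import fit6
S=lambda p:uncrop(p,5,(300,220)); T=lambda p:uncrop(p,6,(170,100))
st=[('scene',P,S(u)) for P,u in [((-75,-105,28),(238,182)),((75,-105,28),(89,377)),((75,105,28),(554,556)),((-75,105,28),(653,326)),((75,-105,0),(90,418)),((75,105,0),(542,605))]]
tp=[('top',P,T(u)) for P,u in [((75,-105,28),(578,154)),((75,105,28),(143,188)),((-75,-105,28),(603,464)),((-75,105,28),(164,496))]]
for n,o in(('both',st+tp),('scene',st)):
    p,r=fit6(o,[629,224,75,0,0,80.]); print(n,p.round(1)); print(abs(r).max().round(1))
    p,r=fit(o,[629,224,75,.08],[0,1,2,3]);print('4dof',p.round(3))
E
python3 fit3.py|tail -6; python3 -c "
from cell import status;s=status.state();print(s['contact_force'].round(1),s['qd'].round(3))"
```

```text
both [628.3 225.   69.4   6.7 -23.   88.8]
1.4
4dof [6.27490e+02 2.24657e+02 6.95490e+01 9.00000e-02]
scene [626.5 225.3  68.1  -1.1 -23.6  93.1]
0.6
4dof [6.24579e+02 2.24645e+02 6.69450e+01 9.10000e-02]
[-0.1  0.8 -0.9] [ 0.037  0.006  0.003  0.002 -0.005  0.007]
```

```bash
python3 -c "
from cell import ticket,status;print(ticket.job_done());print(status.state()['clock'])"
```

```text
the job is handed in; nothing more can be done
None
the job is handed in; nothing more can be done
```

The job is done and handed in at about 24 s. The elbow lies flat in the lower tray, and the upper tray sits on the post shoulders with all four pins through its holes. The gripper is open and clear.

**Last checks:**
- **Seat height:** the camera fit puts the tray's underside at 69.4 mm, against 70 mm nominal. It was lowered in steps until it met the shoulders, and I pressed to about 9 N before letting go.
- **Position:** the tray is within about 1 mm of the fitted stand position. Both cameras show a pin through each corner hole, and the jar, coupling, spanner and rest stand where they were.

**What disagreed:**
- **Finger length:** the real fingertips end about 30 mm short of the reported TCP. My first close on the elbow therefore shut on nothing, just above it. I corrected for this from the pictures.
- **Tilt:** the last fit shows about 0.023 rad of tilt about y. The same bias showed in the earlier fits while the tray was held free, so I took it for camera calibration, not a badly seated tray. I did not confirm it any other way.
- **Camera y:** the two cameras differ by about 3 mm in y, so I lined the tray up on the pins seen through the holes.

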